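Load the vial shaker and pin its hold-down bar

ROBOT

A 6-joint arm with a two-finger parallel gripper is mounted at the origin on the work surface. World frame = base frame: x ahead of the robot, y to its left, z up, the work surface at z = 0. Lengths are in m, angles in rad, forces in N, time in s.
With the tool pointing down it reaches from about 0.375 to 0.9 m from the base axis. Payload 3.1 kg.
Tool frame: the origin (TCP) lies midway between the tips of the shut fingers; the grasp point (between the pads) lies 19 mm behind it; x points along the fingers, z is the direction in which the jaws open and shut, and the axes are right-handed (so a half turn about x gives the same grasp; the last joint's range is limited). The gripper opens to 85 mm and grips with 20 to 120 N. Pads are 22 mm wide; open, the fingers measure 114 mm over their backs; the gripper's body (76 mm by 85 mm) begins 54 mm behind the grasp point. The pads swing forward as they close: fully open they stand 13 mm farther back than shut.
Start: joints at [-1.397, 0.527, 1.433, -0, 1.181, -0.178], TCP at [0.216, -0.586, 0.231] pointing down, gripper open.
Joint ranges: [-3.08, 3.08], [-0.75, 2.2], [0.22, 2.44], [-1.43, 4.57], [0, 2.65], [-2.85, 2.85]. Speed limits (rad/s): [2.79, 2.79, 3.14, 3.14, 3.14, 3.14].

INTERFACE

Orientations are given as a unit quaternion [x, y, z, w].
In Python, from station import telemetry, optics, manip gives the robot as it stands.
- The arm moves only by the tool step_arm, never from a script. Its argument "commands" is a list of rows, each a list of 4 numbers: the shift along the tool's x, y, z in m, then the turn about the tool's x in rad. A call has 1 to 8 rows; each row is the pose to reach, as a shift and turn from the pose measured when the call began, along the tool's axes at that moment; what a row does not reach only later rows make up. A row lasts 1/12 s, in which the tool goes at most 41.7 mm and 7.16 degrees, less where a joint would pass 70% of its speed; a pose out of reach is approached as far as the arm can. A call with a gripper value outside its range is refused whole. "jaw" is the finger opening in m, from 0 to 0.0854, set as the call begins (left out, the last holds). The fingers move at their own pace and stop on an object; "grip_force" is the grip in N (left out, the last holds). Time passes only in rows, so rows that repeat a pose let the fingers close. It gives the time, the measured TCP pose, the force and the opening at its end, in the units of the state.
- telemetry.sense(): the state, without advancing time (a new reading comes with each control period).
- optics.snapshot(name): name is "side" or "top" or "wrist"; returns the picture (480x640x3 uint8, red, green, blue); there is no depth.
- optics.camera_params(name): a dict with "mtx" (3x3 intrinsics, pixels), "k1" (the pictures are not rectified: a ray, as slopes to the right and down, at radius r is drawn at 1 + k1 r^2 times it, then the intrinsics apply), "origin" and "attitude" of the camera in the world. Camera axes: x right, y down, z forward; pixel columns grow to the right and rows downward; lengths in m; the calibration is good to about 2 mm. A picture is of the moment at which its call begins: read the wrist's pose just before it. camera_params takes no time and is no camera call; for the wrist camera it gives the pose at the moment of the call.
- manip.sign_off(): hands the job in, once; it reports no verdict.
The state is a dict: "t": time; "q": joint angles; "qd": joint speeds; "tau": joint torques, N m; "tcp_pos": TCP position; "tool_rot": TCP orientation; "force": force on the tool from outside, world axes, zero at the start; "ft_torque": the same for the moment, N m; "finger_gap": opening from 0.0 (shut) to 1.0 (fully open).
Only numpy, scipy, OpenCV 4.12 (cv2) and the standard library are available. Lean on these libraries where they do the work, as an engineer would, in place of code of your own. Each camera call takes 0.05 s, during which the arm holds its last target.

TASK

Get the vial shaker ready to run. Pull out the headed pin that locks the hold-down bar (it can wait in its parking boss), swing the bar clear, and stand every sample vial from the bench fully home in a bore of the block that matches its size, thin vials in the narrow bores and thick ones in the wide bores. Then swing the bar fully closed over the vials without knocking them and push the pin back down through fork and lug until its head sits on the fork; do not shove the glass beaker aside.

Things in the scene. Friction and masses are not known exactly. Their poses are not given: they have to be found in the camera images.
- shaker: small white orbital shaker, fixed on the bench: body 270 x 200 mm, deck 290 x 210 mm, deck top 74 mm above the bench. Origin on the bench under its centre; x runs from control panel to back, z up. On the deck: the two vial blocks, 30 mm left and right of centre (tops 106 mm above the bench), pivot post at the back, fork in front, parking boss of the pin at the front right corner
- bar (a joint): level aluminium hold-down bar on the pivot post; 0 = closed (stop; over both rows, its lug in the fork, holes in line), up to 1.75 rad = swung open to the shaker's left (+y); stays where left, 1 N moves it. Underside 142, top 148 mm above the bench, 5 mm over seated vials; plate 60 mm wide, 45 to 165 mm from the pivot, then a 26 mm lug with a 13 mm hole at 200 mm. Past 1.5 rad all bores are clear
- bar_pivot (a point): on the bar's upright pivot axis, at the height of the bar's top face
- bar_handle (a point): middle of the bar's handle, a black upright post 15 mm in diameter standing 34 mm high on the bar, 155 mm from the pivot axis; this point is 24 mm above the bar's top face, 10 mm below the handle's top
- fork_hole (a point): centre of the vertical hole of the fork, at the top face of its upper jaw (159 mm above the bench). Fork: two level steel jaws 44 x 28 mm (x y), 8 mm thick, 13 mm gap between for the lug, 13 mm holes with 1.5 mm chamfers in both; open to the left and right
- boss_hole (a point): centre of the mouth of the parking boss, an aluminium block 26 x 26 mm, 42 mm high (top 116 mm above the bench), with a vertical 13 mm hole open to the deck, in which the pin can wait with its head on the boss
- pin: headed steel clevis pin: shank 10 mm in diameter, 38 mm long with a 3 mm chamfered tip, round knurled head 22 mm in diameter and 18 mm high above it, 50 g. Origin at the centre of the tip, z up towards the head. At the start it stands through fork and lug, its head on the fork, and locks the bar
- block_small: aluminium vial block with narrow bores, 136 x 54 x 32 mm (x y z), fixed on the shaker deck; origin at the centre of its underside, x along its row of three bores (42 mm apart), z up. Its bores are 26.5 mm wide. The two blocks lie side by side, 60 mm between their rows, and may change places
- block_large: aluminium vial block with wide bores, 136 x 54 x 32 mm (x y z), fixed on the shaker deck; origin at the centre of its underside, x along its row of three bores (42 mm apart), z up. Its bores are 32.5 mm wide. The two blocks lie side by side, 60 mm between their rows, and may change places
- beaker: glass beaker, 68 mm in diameter, 90 mm tall, on the bench; not part of the job
- block_small_hole0 (a point): centre of the mouth of one of the three bores of the narrow vial block, at the block's top face; bore 26.5 mm wide, 24 mm deep, flat floor, 2 mm chamfer, so a seated vial stands 31 mm proud
- block_large_hole0 (a point): centre of the mouth of one of the three bores of the wide vial block, at the block's top face; bore 32.5 mm wide, 24 mm deep, flat floor, 2 mm chamfer, so a seated vial stands 31 mm proud
- block_small_hole1 (a point): centre of the mouth of one of the three bores of the narrow vial block, at the block's top face; bore 26.5 mm wide, 24 mm deep, flat floor, 2 mm chamfer, so a seated vial stands 31 mm proud
- block_large_hole1 (a point): centre of the mouth of one of the three bores of the wide vial block, at the block's top face; bore 32.5 mm wide, 24 mm deep, flat floor, 2 mm chamfer, so a seated vial stands 31 mm proud
- block_small_hole2 (a point): centre of the mouth of one of the three bores of the narrow vial block, at the block's top face; bore 26.5 mm wide, 24 mm deep, flat floor, 2 mm chamfer, so a seated vial stands 31 mm proud
- block_large_hole2 (a point): centre of the mouth of one of the three bores of the wide vial block, at the block's top face; bore 32.5 mm wide, 24 mm deep, flat floor, 2 mm chamfer, so a seated vial stands 31 mm proud
- vial_small1: amber glass vial with a white screw cap of the same width, outside diameter 24 mm, 55 mm tall (cap the top 15 mm), about 50 g, bottom-heavy (a 16 mm bed of steel mixing balls); origin at the centre of its flat underside, z up along the vial. All vials have the same height and look alike but for their diameter (24 or 30 mm). May be absent
- vial_small2: amber glass vial with a white screw cap of the same width, outside diameter 24 mm, 55 mm tall (cap the top 15 mm), about 50 g, bottom-heavy (a 16 mm bed of steel mixing balls); origin at the centre of its flat underside, z up along the vial. All vials have the same height and look alike but for their diameter (24 or 30 mm). May be absent
- vial_small3: amber glass vial with a white screw cap of the same width, outside diameter 24 mm, 55 mm tall (cap the top 15 mm), about 50 g, bottom-heavy (a 16 mm bed of steel mixing balls); origin at the centre of its flat underside, z up along the vial. All vials have the same height and look alike but for their diameter (24 or 30 mm). May be absent
- vial_large1: amber glass vial with a white screw cap of the same width, outside diameter 30 mm, 55 mm tall (cap the top 15 mm), about 70 g, bottom-heavy (a 16 mm bed of steel mixing balls); origin at the centre of its flat underside, z up along the vial. All vials have the same height and look alike but for their diameter (24 or 30 mm). May be absent
- vial_large2: amber glass vial with a white screw cap of the same width, outside diameter 30 mm, 55 mm tall (cap the top 15 mm), about 70 g, bottom-heavy (a 16 mm bed of steel mixing balls); origin at the centre of its flat underside, z up along the vial. All vials have the same height and look alike but for their diameter (24 or 30 mm). May be absent
- vial_large3: amber glass vial with a white screw cap of the same width, outside diameter 30 mm, 55 mm tall (cap the top 15 mm), about 70 g, bottom-heavy (a 16 mm bed of steel mixing balls); origin at the centre of its flat underside, z up along the vial. All vials have the same height and look alike but for their diameter (24 or 30 mm). May be absent

How it is judged:
By the outcome, as a careful person would: the job done as asked, in the order asked, and still so for the second after the job is handed in, with the robot touching nothing.
Of vial_small1, vial_small2, vial_small3, vial_large1, vial_large2, vial_large3 only 4 to 6 are there at a start; the rules pass over those that are not, and their reading is None.
At some moment in a run one of vial_small1, vial_small2, vial_small3, vial_large1, vial_large2, vial_large3 may be knocked a few centimetres aside while the robot is not near it.
It also fails if it takes over 210 s, if anything falls off the work surface, if the arm or the gripper's body presses on something with over 40 N, if the wrist force passes 120 N, or if a joint passes its speed limit or range.

## Working session

There is one attempt and no reset: what is moved stays moved. The work goes in short steps, Python scripts to look and compute and a tool call to move; the robot and the scene stay as the last step left them, time stands still between calls to the robot, and variables do not carry over. Pictures are saved under pics/ and viewed, and the job is handed in when it is done.

Besides the shell and the picture viewer there is one more tool, called as name(argument=value, ...) on one line, values as JSON. step_arm: Moves the arm, as the interface text tells. Its arguments: {"type":"object","properties":{"commands":{"type":"array","items":{"type":"array","items":{"type":"number"}}},"jaw":{"type":"number"},"grip_force":{"type":"number"}},"required":["commands"]}

```bash
ls; mkdir -p pics; python3 - <<'E'
from station import telemetry, optics, manip
import cv2
print(telemetry.sense())
for n in ("side","top","wrist"):
    p=optics.camera_params(n); print(n,p)
    cv2.imwrite(f"pics/{n}0.png",optics.snapshot(n)[:,:,::-1])
E
```

```text
pics
{'t': 0.0, 'q': array([-1.39650572e+00,  5.28477220e-01,  1.43396221e+00, -8.83361628e-06,
        1.18136801e+00, -1.78524212e-01]), 'qd': array([ 0.00099301, -0.00028531, -0.00035062,  0.00048915, -0.00079594,
        0.00189564]), 'tau': array([ 2.40375684e-04, -4.42352092e+01, -1.78022432e+01, -4.36966784e-04,
        8.21317808e-03,  1.32917805e-05]), 'tcp_pos': array([ 0.21584358, -0.58575745,  0.23030777]), 'tool_rot': array([ 0.40504493,  0.5805421 , -0.40393927,  0.57943295]), 'force': array([ 0.34668137, -0.67160241, -0.27120302]), 'ft_torque': array([-0.00706744, -0.00766857, -0.0064756 ]), 'finger_gap': 0.9999312708262358}
side {'mtx': array([[495.34040749,   0.        , 317.85386106],
       [  0.        , 495.34040749, 239.75384797],
       [  0.        ,   0.        ,   1.        ]]), 'k1': -0.004574681445824781, 'origin': array([ 0.29310764, -0.71214755,  0.79695969]), 'attitude': array([ 0.90305151, -0.14226549,  0.07360105, -0.3985491 ])}
top {'mtx': array([[448.20586641,   0.        , 314.88716724],
       [  0.        , 448.20586641, 235.9006239 ],
       [  0.        ,   0.        ,   1.        ]]), 'k1': 0.010444275543349925, 'origin': array([0.47131999, 0.01052409, 1.08079966]), 'attitude': array([ 0.70984733, -0.70307572,  0.03583756, -0.02273693])}
wrist {'mtx': array([[342.40271124,   0.        , 321.04417538],
       [  0.        , 342.40271124, 236.95941874],
       [  0.        ,   0.        ,   1.        ]]), 'k1': -0.016945082924470802, 'origin': array([ 0.29043025, -0.55837975,  0.37358068]), 'attitude': array([ 0.81011025, -0.56519928, -0.09025715,  0.12698349])}
```

View pics/side0.png

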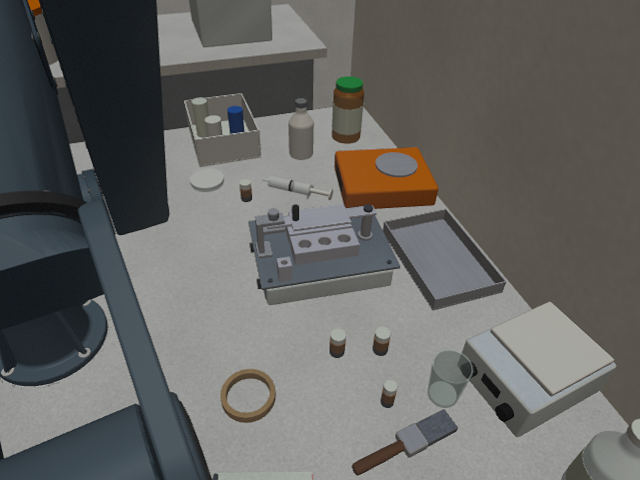

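View pics/top0.png

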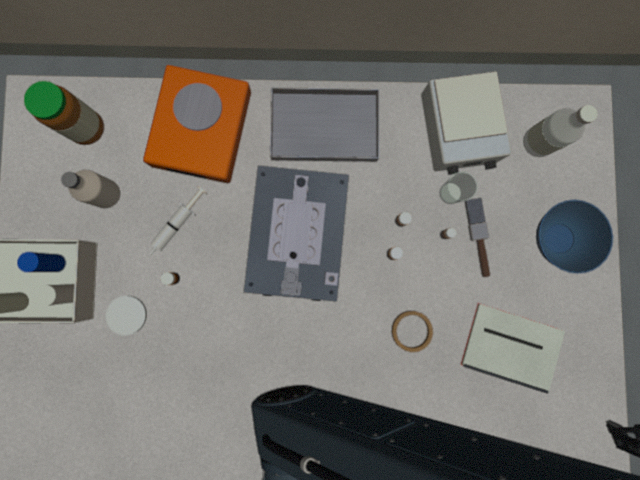

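View pics/wrist0.png

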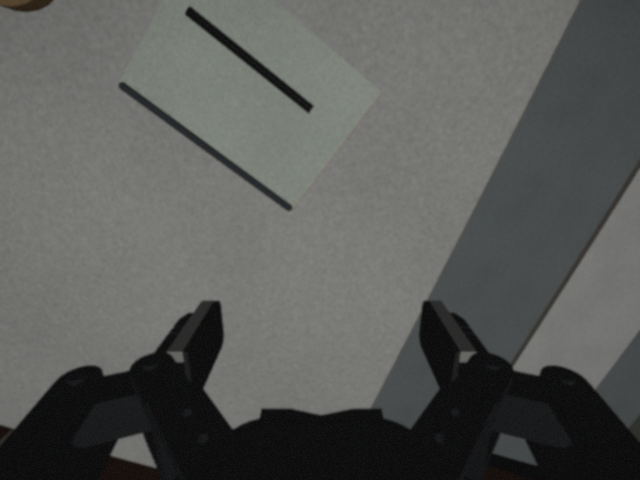

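```bash
cat > h.py <<'E'
from station import telemetry, optics, manip
import cv2, numpy as np
from scipy.spatial.transform import Rotation as R
from scipy.optimize import least_squares
def cam(n):
    p=optics.camera_params(n); return dict(K=p['mtx'],k=p['k1'],o=np.array(p['origin']),R=R.from_quat(p['attitude']).as_matrix())
def ray(c,u,v):
    x=(u-c['K'][0,2])/c['K'][0,0]; y=(v-c['K'][1,2])/c['K'][1,1]
    s=1.0
    for _ in range(20): s=1/(1+c['k']*(x*x+y*y)*s*s)
    return c['R']@np.array([x*s,y*s,1])
def atz(c,u,v,z):
    d=ray(c,u,v); return c['o']+d*(z-c['o'][2])/d[2]
def proj(c,P):
    p=c['R'].T@(np.array(P)-c['o']); x,y=p[:2]/p[2]; s=1+c['k']*(x*x+y*y)
    return np.array([c['K'][0,0]*x*s+c['K'][0,2],c['K'][1,1]*y*s+c['K'][1,2]])
def tri(obs): # [(cam,u,v)]
    A=[];b=[]
    for c,u,v in obs:
        d=ray(c,u,v); d/=np.linalg.norm(d); M=np.eye(3)-np.outer(d,d); A.append(M); b.append(M@c['o'])
    return np.linalg.lstsq(np.vstack(A),np.hstack(b),rcond=None)[0]
def snap(n,name=None,box=None,f=1):
    im=optics.snapshot(n)[:,:,::-1].copy()
    if name:
        o=im
        if box: o=im[box[1]:box[3],box[0]:box[2]]
        if f!=1: o=cv2.resize(o,None,fx=f,fy=f,interpolation=cv2.INTER_CUBIC)
        cv2.imwrite(f"pics/{name}.png",o)
    return im
def state():
    s=telemetry.sense(); Rm=R.from_quat(s['tool_rot']).as_matrix()
    return s,Rm
def show():
    s,Rm=state()
    print('t %.2f tcp %s toolx %s toolz %s yawz %.1f F %s gap %.3f'%(s['t'],s['tcp_pos'].round(4),Rm[:,0].round(3),Rm[:,2].round(3),np.degrees(np.arctan2(Rm[1,2],Rm[0,2])),s['force'].round(1),s['finger_gap']))
    print(' q',np.round(s['q'],3))
def go(P,zdir=None):
    """shift to TCP position P; zdir = world yaw (deg) for tool z (mod 180)"""
    s,Rm=state(); d=Rm.T@(np.array(P)-s['tcp_pos']); print('shift',d.round(4),end=' ')
    if zdir is not None:
        a=np.radians(zdir); w=Rm.T@np.array([np.cos(a),np.sin(a),0])
        t=np.arctan2(-w[1],w[2]); t=(t+np.pi/2)%np.pi-np.pi/2  # turn about x by t: z-> (0,-sin,cos)
        print('turn %.4f  (q6 now %.2f)'%(t,s['q'][5]),end='')
    print()
E
python3 - <<'E'
import cv2
for n,b,f,o in (("top0",(235,155,365,305),4,"tA"),("top0",(370,190,480,280),6,"tB"),("side0",(240,170,400,300),4.5,"sA"),("side0",(310,310,420,420),5,"sB")):
    im=cv2.imread(f"pics/{n}.png")[b[1]:b[3],b[0]:b[2]]
    cv2.imwrite(f"pics/{o}.png",cv2.resize(im,None,fx=f,fy=f,interpolation=cv2.INTER_CUBIC))
E
```

```text
(no output)
```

View pics/tA.png

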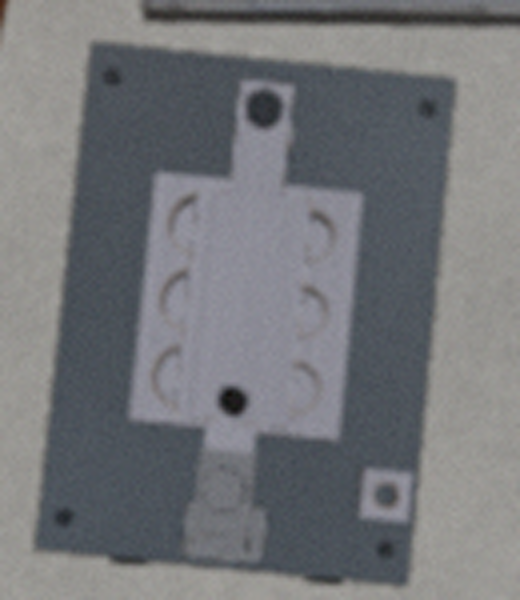

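View pics/sA.png

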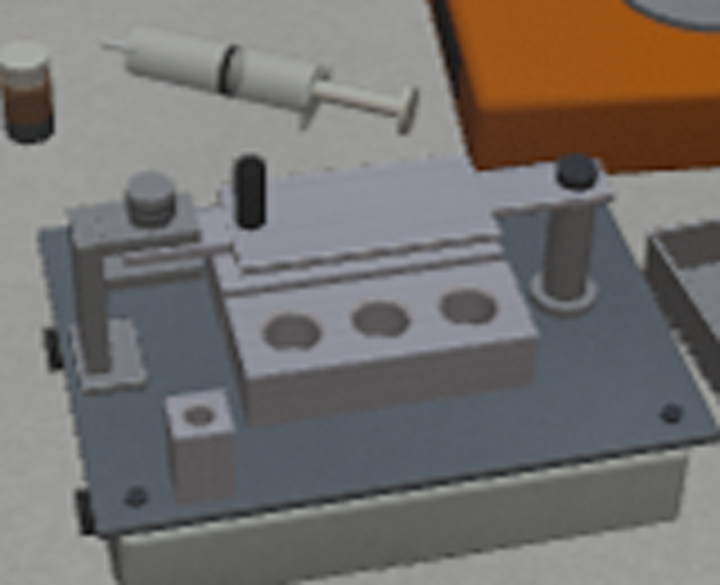

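View pics/tB.png

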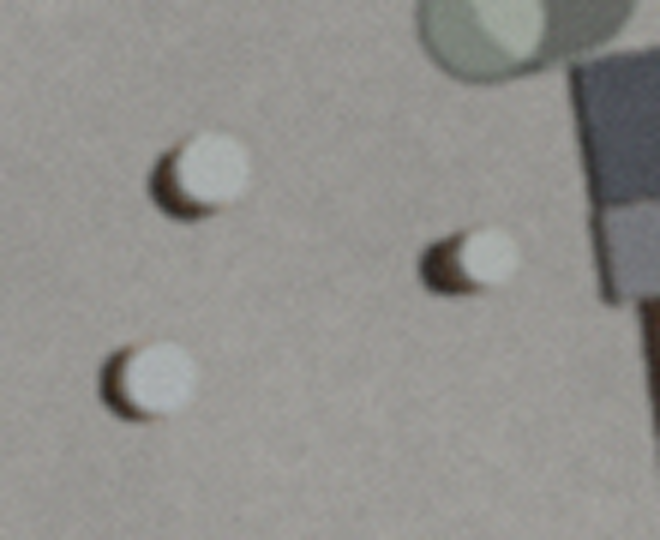

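View pics/sB.png

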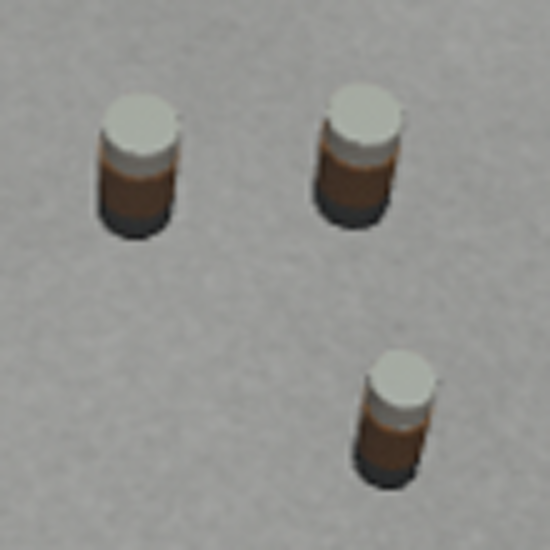

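```bash
cat > fit.py <<'E'
from h import *
T=cam('top');S=cam('side')
t=lambda x,y:(T,x/4+235,y/4+155)
s=lambda x,y:(S,x/4.5+240,y/4.5+170)
D=[(-.145,.105,.074),(-.145,-.105,.074),(.145,-.105,.074),(.145,.105,.074)]
obs=[(t(95,43),lambda p:(.145,.105,.074)),(t(455,77),lambda p:(.145,-.105,.074)),(t(410,585),lambda p:(-.145,-.105,.074)),(t(37,550),lambda p:(-.145,.105,.074)),
(s(95,532),lambda p:(-.145,-.105,.074)),(s(40,230),lambda p:(-.145,.105,.074)),
(t(264,109),lambda p:(p[3],p[4],.152)),(t(232,401),lambda p:(p[3]-.155,p[4],.182)),(s(251,162),lambda p:(p[3]-.155,p[4],.182)),
(t(225,482),lambda p:(p[3]-.2,p[4],.177)),(s(151,184),lambda p:(p[3]-.2,p[4],.177)),
(t(386,495),lambda p:(p[5],p[6],.116)),(s(200,415),lambda p:(p[5],p[6],.116)),
(s(292,332),lambda p:(p[7]-.042,p[4]-.03,.106)),(s(381,320),lambda p:(p[7],p[4]-.03,.106)),(s(468,307),lambda p:(p[7]+.042,p[4]-.03,.106))]
def W(p,l):
    c,n=np.cos(p[2]),np.sin(p[2]); return np.array([p[0]+c*l[0]-n*l[1],p[1]+n*l[0]+c*l[1],l[2]])
def f(p): return np.hstack([proj(c,W(p,L(p)))-[u,v] for (c,u,v),L in obs])
r=least_squares(f,[.47,.05,0,.1,0,-.1,-.08,0],loss='soft_l1'); p=r.x
if __name__=='__main__':
    print(p.round(4)); print(f(p).reshape(-1,2).round(1).tolist())
    for n,l in dict(pivot=(p[3],p[4],.148),handle=(p[3]-.155,p[4],.172),fork=(p[3]-.2,p[4],.159),boss=(p[5],p[6],.116)).items(): print(n,W(p,l).round(4))
    for y in(.03,-.03):
        for x in(-.042,0,.042): print('hole',y,x,W(p,(p[7]+x,p[4]+y,.106)).round(4))
    # vials
    for nm,a,b in (('L1',(370+212/6,190+170/6),(310+364/5,310+112/5)),('L2',(370+159/6,190+378/6),(310+140/5,310+123/5)),('S1',(370+488/6,190+257/6),(310+402/5,310+378/5)),('V4',(168,278),(245.5,183))):
        P=tri([(T,*a),(S,*b)]); print(nm,P.round(4),atz(T,*a,.055).round(4),atz(S,*b,.055).round(4))
E
python3 fit.py
python3 - <<'E'
import cv2
for n,b,f,o in (("top0",(140,250,200,310),10,"tC"),("side0",(225,165,265,210),12,"sC")):
    im=cv2.imread(f"pics/{n}.png")[b[1]:b[3],b[0]:b[2]]
    cv2.imwrite(f"pics/{o}.png",cv2.resize(im,None,fx=f,fy=f,interpolation=cv2.INTER_CUBIC))
E
```

```text
[ 5.622e-01  3.110e-02 -8.890e-02  1.006e-01  3.000e-04 -9.500e-02
 -8.430e-02 -2.000e-04]
[[-0.6, -0.8], [1.1, -0.1], [0.5, 0.4], [-0.2, 0.0], [0.3, -0.2], [-1.2, -0.6], [0.6, -0.5], [0.7, -0.6], [-0.1, -0.0], [0.3, 1.5], [-0.1, -0.0], [0.5, -0.2], [-0.3, -0.5], [-0.1, -0.7], [-0.1, -0.9], [0.0, -0.8]]
pivot [0.6624 0.0225 0.148 ]
handle [0.508  0.0363 0.172 ]
fork [0.4632 0.0403 0.159 ]
boss [ 0.4601 -0.0445  0.116 ]
hole 0.03 -0.042 [0.5229 0.0651 0.106 ]
hole 0.03 0 [0.5647 0.0613 0.106 ]
hole 0.03 0.042 [0.6065 0.0576 0.106 ]
hole -0.03 -0.042 [0.5175 0.0053 0.106 ]
hole -0.03 0 [0.5594 0.0016 0.106 ]
hole -0.03 0.042 [ 0.6012 -0.0022  0.106 ]
L1 [ 0.6    -0.2173  0.0536] [ 0.5995 -0.2169  0.055 ] [ 0.5997 -0.2184  0.055 ]
L2 [ 0.5193 -0.1964  0.0528] [ 0.5192 -0.1959  0.055 ] [ 0.5186 -0.1979  0.055 ]
S1 [ 0.5671 -0.3236  0.0537] [ 0.567  -0.3232  0.055 ] [ 0.5666 -0.3243  0.055 ]
V4 [0.4579 0.3247 0.0504] [0.4576 0.3234 0.055 ] [0.4573 0.3182 0.055 ]
```

View pics/tC.png

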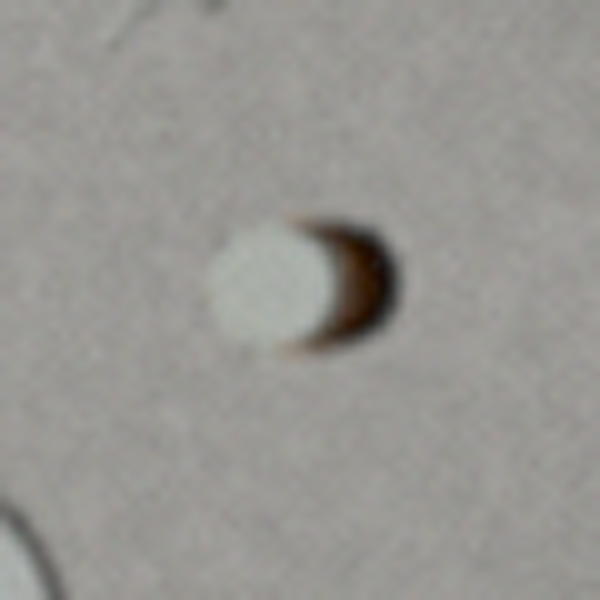

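View pics/sC.png

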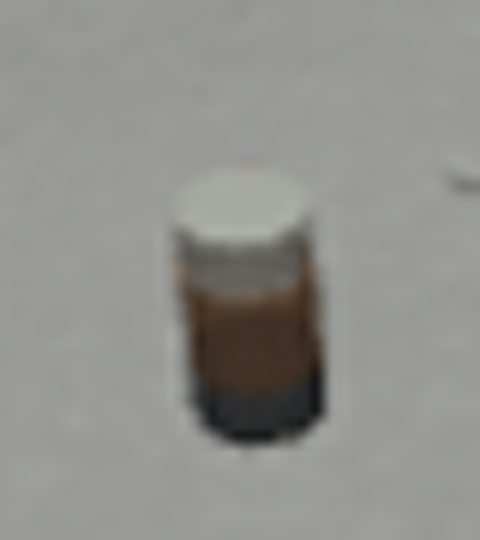

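```bash
python3 - <<'E'
from h import *
show(); go((.463,.040,.25),84.9)
E
```

```text
t 0.15 tcp [ 0.2159 -0.586   0.2306] toolx [-0.     0.002 -1.   ] toolz [ 0.346 -0.938 -0.002] yawz -69.8 F [-1.1  0.8 -1. ] gap 1.001
 q [-1.397  0.528  1.434 -0.     1.181 -0.179]
shift [-0.0185  0.4482 -0.502 ] turn 0.4418  (q6 now -0.18)
```

step_arm(commands=[[-0.0185,0.448,-0.502,0.442],[-0.0185,0.448,-0.502,0.442],[-0.0185,0.448,-0.502,0.442],[-0.0185,0.448,-0.502,0.442],[-0.0185,0.448,-0.502,0.442],[-0.0185,0.448,-0.502,0.442],[-0.0185,0.448,-0.502,0.442],[-0.0185,0.448,-0.502,0.442]])

```text
t: 0.82
tcp_pos: [0.3383, -0.2745, 0.2406]
tool_rot: [0.522, 0.478, -0.522, 0.476]
force: [0.8, 0.0, 0.3]
finger_gap: 0.997
```

```bash
python3 - <<'E'
from h import *
show(); go((.463,.040,.25),84.9)
E
```

```text
t 0.82 tcp [ 0.3383 -0.2745  0.2406] toolx [-0.     0.002 -1.   ] toolz [-0.09  -0.996 -0.002] yawz -95.2 F [0.8 0.  0.3] gap 0.997
 q [-9.400e-01  2.600e-01  1.873e+00  1.000e-03  1.011e+00  7.200e-01]
shift [-0.0089  0.0959 -0.3244] turn -0.0010  (q6 now 0.72)
```

step_arm(commands=[[-0.009,0.096,-0.324,0],[-0.009,0.096,-0.324,0],[-0.009,0.096,-0.324,0],[-0.009,0.096,-0.324,0],[-0.009,0.096,-0.324,0],[-0.009,0.096,-0.324,0],[-0.009,0.096,-0.324,0],[-0.009,0.096,-0.324,0]])

```text
t: 1.48
tcp_pos: [0.4608, 0.0356, 0.25]
tool_rot: [0.522, 0.478, -0.522, 0.477]
force: [0.3, -0.2, 0.1]
finger_gap: 0.997
```

step_arm(commands=[[0,0,-0.01,0],[0,0,-0.01,0],[0,0,-0.01,0]])

```text
t: 1.73
tcp_pos: [0.4613, 0.0462, 0.2498]
tool_rot: [0.521, 0.478, -0.521, 0.477]
force: [-0.0, 0.2, -0.9]
finger_gap: 1.001
```

```bash
python3 - <<'E'
from h import *
show(); go((.463,.040,.25),84.9)
snap('wrist','w1'); snap('top','t1')
c=cam('wrist'); print(c['o'],c['R'])
for P in ((.4632,.0403,.177),(.508,.0363,.182),(.4601,-.0445,.116)): print(proj(c,P))
E
```

```text
t 1.73 tcp [0.4613 0.0462 0.2498] toolx [-0.001  0.001 -1.   ] toolz [-0.087 -0.996 -0.001] yawz -95.0 F [-0.   0.2 -0.9] gap 1.001
 q [-1.430e-01  2.850e-01  1.800e+00  1.000e-03  1.058e+00  1.514e+00]
shift [-0.0002  0.0022  0.006 ] turn 0.0020  (q6 now 1.51)
[0.54044755 0.03790574 0.39287948] [[-0.09105809 -0.94700799 -0.30803294]
 [-0.99584347  0.08595468  0.03012612]
 [-0.0020528   0.30949581 -0.95089859]]
[328.65403225 246.74066315]
[329.15269989 180.57333663]
[428.71247246 216.98564651]
```

View pics/w1.png

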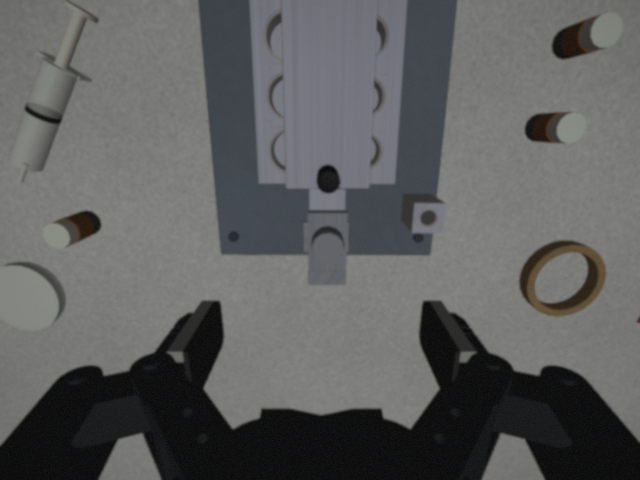

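View pics/t1.png

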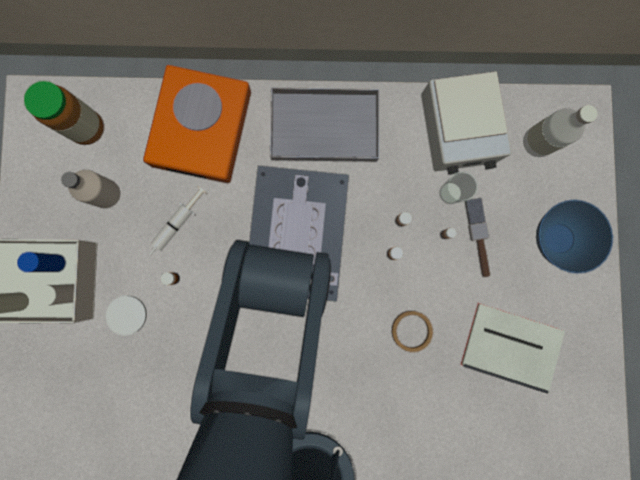

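```bash
python3 - <<'E'
import cv2
im=cv2.imread("pics/w1.png")[150:300,230:460]
cv2.imwrite("pics/w1c.png",cv2.resize(im,None,fx=3.4,fy=3.4,interpolation=cv2.INTER_CUBIC))
E
```

```text
(no output)
```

View pics/w1c.png

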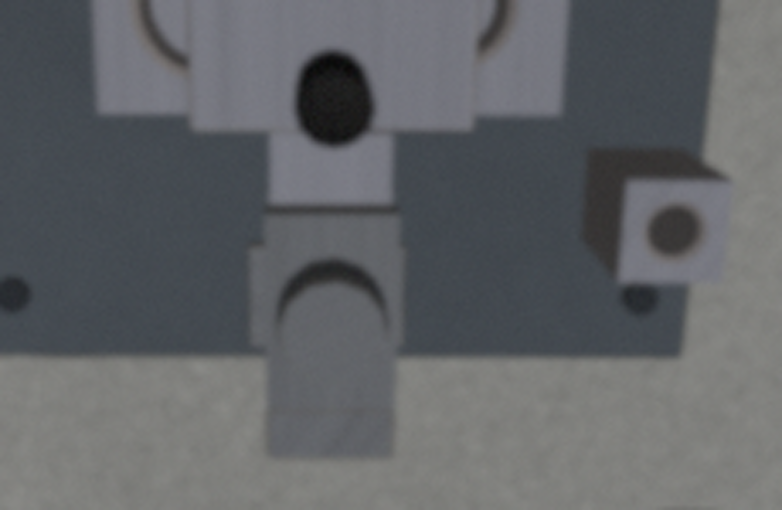

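```bash
python3 - <<'E'
from h import *
go((.4627,.0408,.162),84.9)
E
```

```text
shift [0.0878 0.0019 0.004 ] turn -0.0014  (q6 now 1.51)
```

step_arm(commands=[[0,0.0015,0.0055,0],[0.03,0.0015,0.0055,0],[0.06,0.0015,0.0055,0],[0.078,0.0015,0.0055,0],[0.088,0.0015,0.0055,0],[0.088,0.0015,0.0055,0]], jaw=0.045, grip_force=40)

```text
t: 2.33
tcp_pos: [0.4604, 0.0378, 0.1597]
tool_rot: [-0.522, -0.478, 0.524, -0.474]
force: [-0.6, 0.6, 0.1]
finger_gap: 0.526
```

```bash
python3 - <<'E'
from h import *
show();go((.4627,.0408,.162),84.9);snap('wrist','w2')
E
```

```text
t 2.33 tcp [0.4604 0.0378 0.1597] toolx [-0.006  0.002 -1.   ] toolz [-0.093 -0.996 -0.001] yawz -95.3 F [-0.6  0.6  0.1] gap 0.526
 q [-1.610e-01  4.290e-01  1.901e+00  1.000e-03  8.180e-01  1.502e+00]
shift [-0.0023  0.002  -0.0032] turn -0.0043  (q6 now 1.50)
```

View pics/w2.png

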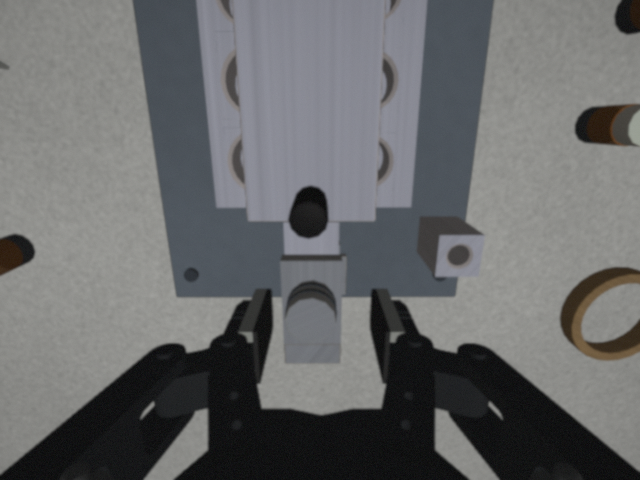

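step_arm(commands=[[-0.0023,0.002,-0.0032,0],[-0.0023,0.002,-0.0032,0],[-0.0023,0.002,-0.0032,0]])

```text
t: 2.63
tcp_pos: [0.4648, 0.0404, 0.1644]
tool_rot: [-0.523, -0.477, 0.523, -0.476]
force: [-0.1, -0.7, -0.8]
finger_gap: 0.524
```

```bash
python3 - <<'E'
from h import *
show();go((.4627,.0408,.162),84.9)
E
```

```text
t 2.63 tcp [0.4648 0.0404 0.1644] toolx [-0.001  0.001 -1.   ] toolz [-0.093 -0.996 -0.001] yawz -95.4 F [-0.1 -0.7 -0.8] gap 0.524
 q [-1.540e-01  4.240e-01  1.889e+00  1.000e-03  8.290e-01  1.509e+00]
shift [ 0.0024 -0.0021 -0.0002] turn -0.0044  (q6 now 1.51)
```

step_arm(commands=[[0.002,-0.0018,0,-0.005],[0.002,-0.0018,0,-0.005],[0.002,-0.0018,0,-0.005],[0.002,-0.0018,0,-0.005]])

```text
t: 2.97
tcp_pos: [0.463, 0.0407, 0.1626]
tool_rot: [0.522, 0.478, -0.521, 0.477]
force: [-1.1, 0.3, -0.6]
finger_gap: 0.528
```

step_arm(commands=[[0,0,0,0],[0,0,0,0],[0,0,0,0],[0,0,0,0],[0,0,0,0],[0,0,0,0]], jaw=0.0, grip_force=50)

```text
t: 3.47
tcp_pos: [0.463, 0.0408, 0.1628]
tool_rot: [0.522, 0.478, -0.521, 0.477]
force: [-1.6, 1.1, 4.7]
finger_gap: 0.234
```

```bash
python3 - <<'E'
from h import *
show();snap('wrist','w3')
E
```

```text
t 3.47 tcp [0.463  0.0408 0.1628] toolx [-0.     0.001 -1.   ] toolz [-0.088 -0.996 -0.001] yawz -95.1 F [-1.6  1.1  4.7] gap 0.234
 q [-0.154  0.425  1.895  0.002  0.822  1.504]
```

View pics/w3.png

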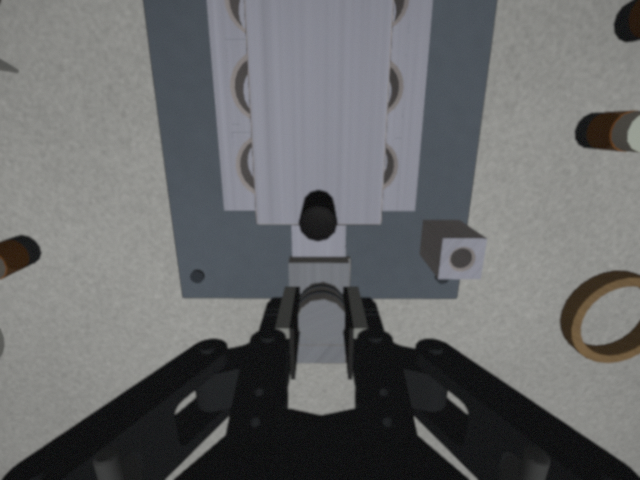

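step_arm(commands=[[-0.01,0,0,0],[-0.025,0,0,0],[-0.045,0,0,0],[-0.06,0,0,0],[-0.06,0,0,0],[-0.06,0,0,0]])

```text
t: 4.02
tcp_pos: [0.4633, 0.0406, 0.2229]
tool_rot: [0.522, 0.477, -0.521, 0.477]
force: [-0.1, 0.1, -1.0]
finger_gap: 0.229
```

```bash
python3 - <<'E'
from h import *
show();go((.4601,-.0445,.2228),84.9);snap('wrist','w4');snap('side','s4',(200,130,440,310),3)
E
```

```text
t 4.02 tcp [0.4633 0.0406 0.2229] toolx [ 0.001  0.001 -1.   ] toolz [-0.088 -0.996 -0.001] yawz -95.1 F [-0.1  0.1 -1. ] gap 0.229
 q [-1.540e-01  3.260e-01  1.831e+00  1.000e-03  9.840e-01  1.504e+00]
shift [0.     0.0043 0.085 ] turn 0.0009  (q6 now 1.50)
```

View pics/w4.png

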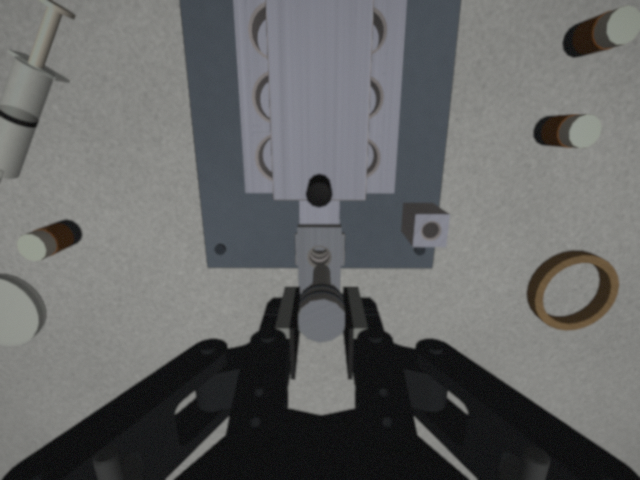

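View pics/s4.png

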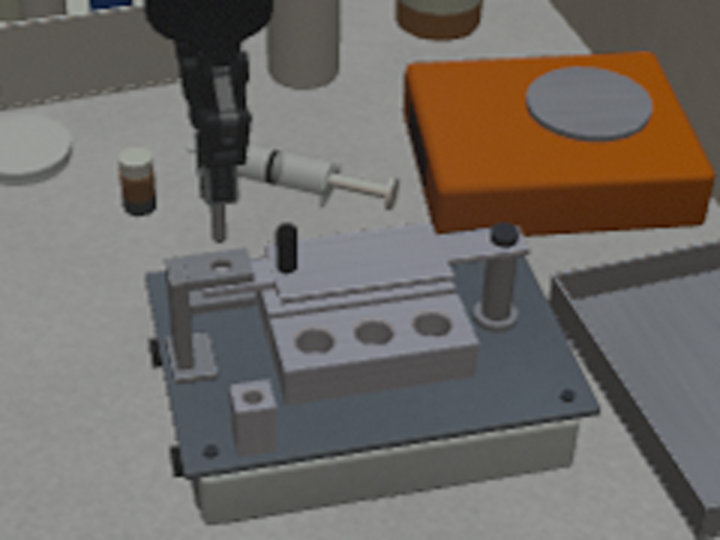

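```bash
python3 - <<'E'
import cv2
im=cv2.imread("pics/w4.png")[180:340,280:460]
cv2.imwrite("pics/w4c.png",cv2.resize(im,None,fx=4,fy=4,interpolation=cv2.INTER_CUBIC))
E
```

```text
(no output)
```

View pics/w4c.png

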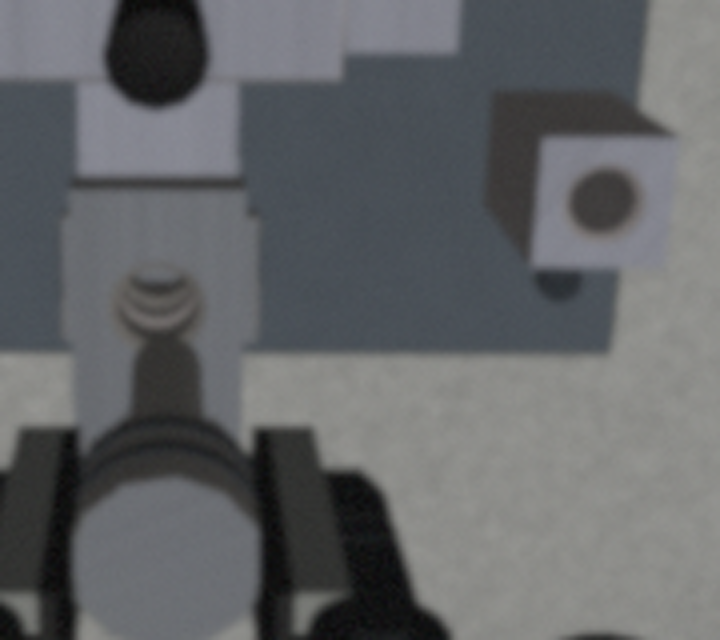

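```bash
python3 - <<'E'
from h import *
c=cam('wrist')
print(atz(c,319.5,255.5,.159),atz(c,431,230.25,.116), atz(c,321.7,315,.237))
E
```

```text
[0.46224182 0.04250967 0.159     ] [ 0.45862242 -0.04199665  0.116     ] [0.4653269  0.04080054 0.237     ]
```

step_arm(commands=[[0,0.0045,0.04,0],[0,0.0045,0.075,0],[0,0.0045,0.0845,0],[0,0.0045,0.0845,0],[0,0.0045,0.0845,0],[0,0.0045,0.0845,0]])

```text
t: 4.62
tcp_pos: [0.4586, -0.0428, 0.221]
tool_rot: [-0.521, -0.479, 0.522, -0.476]
force: [0.2, 0.8, 0.1]
finger_gap: 0.233
```

```bash
python3 - <<'E'
from h import *
show();go((.4595,-.0438,.170),84.9)
E
```

```text
t 4.62 tcp [ 0.4586 -0.0428  0.221 ] toolx [-0.004  0.003 -1.   ] toolz [-0.088 -0.996 -0.002] yawz -95.1 F [0.2 0.8 0.1] gap 0.233
 q [-3.370e-01  3.250e-01  1.840e+00  1.000e-03  9.820e-01  1.321e+00]
shift [0.051  0.0012 0.001 ] turn 0.0008  (q6 now 1.32)
```

step_arm(commands=[[0.02,0.001,0.001,0],[0.04,0.001,0.001,0],[0.051,0.001,0.001,0],[0.051,0.001,0.001,0],[0.051,0.001,0.001,0]])

```text
t: 5.03
tcp_pos: [0.4588, -0.0425, 0.1695]
tool_rot: [-0.52, -0.48, 0.522, -0.475]
force: [-0.2, 0.0, -0.7]
finger_gap: 0.232
```

```bash
python3 - <<'E'
from h import *
show();go((.4595,-.0438,.12),84.9);snap('wrist','w5',(280,180,460,340),4);snap('side','s5',(230,170,350,280),6)
E
```

```text
t 5.03 tcp [ 0.4588 -0.0425  0.1695] toolx [-0.006  0.004 -1.   ] toolz [-0.087 -0.996 -0.003] yawz -95.0 F [-0.2  0.  -0.7] gap 0.232
 q [-0.337  0.411  1.894  0.002  0.844  1.32 ]
shift [0.0495 0.0011 0.0014] turn 0.0024  (q6 now 1.32)
```

View pics/w5.png

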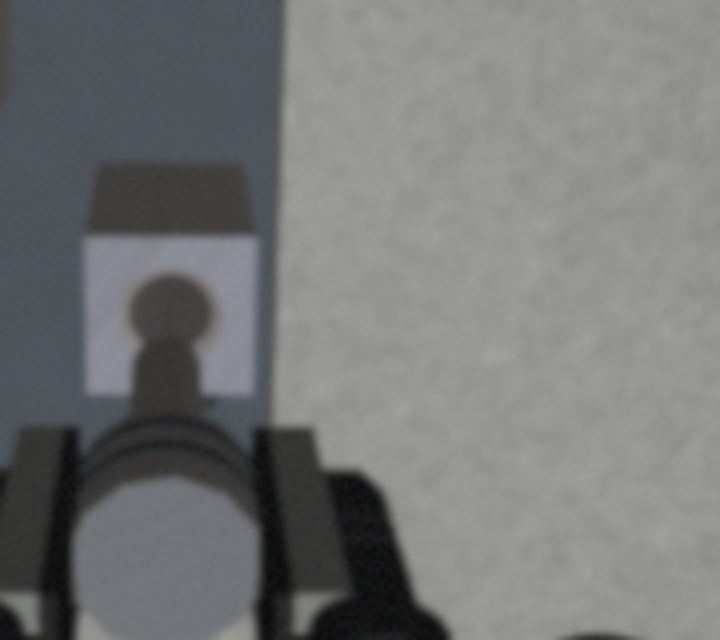

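View pics/s5.png

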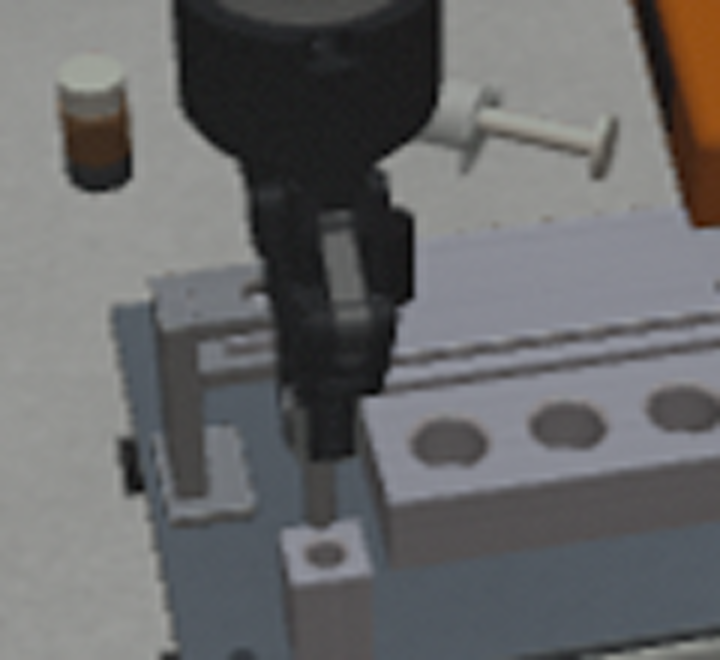

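step_arm(commands=[[0,0.001,0.001,0],[0.006,0.001,0.001,0],[0.012,0.001,0.001,0],[0.017,0.001,0.001,0],[0.017,0.001,0.001,0]])

```text
t: 5.55
tcp_pos: [0.4598, -0.044, 0.1525]
tool_rot: [-0.521, -0.48, 0.522, -0.476]
force: [-0.0, -0.3, -1.3]
finger_gap: 0.233
```

```bash
python3 - <<'E'
from h import *
show();go((.4595,-.0438,.12),84.9);snap('side','s6',(230,170,350,280),6)
E
```

```text
t 5.55 tcp [ 0.4598 -0.044   0.1525] toolx [-0.005  0.003 -1.   ] toolz [-0.087 -0.996 -0.003] yawz -95.0 F [-0.  -0.3 -1.3] gap 0.233
 q [-0.339  0.442  1.908  0.002  0.798  1.318]
shift [ 0.0325 -0.0002 -0.0001] turn 0.0018  (q6 now 1.32)
```

View pics/s6.png

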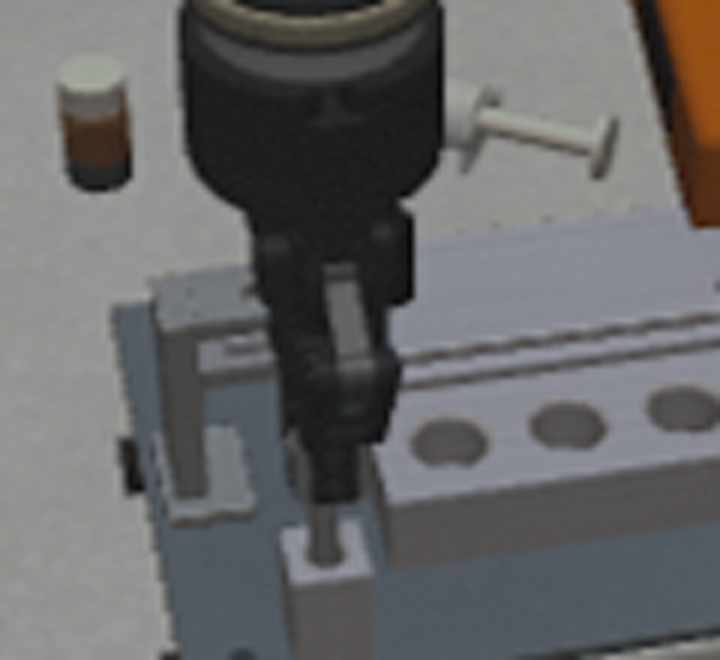

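In the hole, no force. Continue down.

step_arm(commands=[[0.01,0,0,0],[0.02,0,0,0],[0.028,0,0,0],[0.033,0,0,0],[0.034,0,0,0],[0.034,0,0,0]])

```text
t: 6.1
tcp_pos: [0.4595, -0.044, 0.1198]
tool_rot: [-0.521, -0.48, 0.522, -0.476]
force: [-3.5, 0.2, 10.4]
finger_gap: 0.23
```

```bash
python3 - <<'E'
from h import *
show();snap('side','s7',(230,170,350,280),6)
E
```

```text
t 6.10 tcp [ 0.4595 -0.044   0.1198] toolx [-0.006  0.003 -1.   ] toolz [-0.087 -0.996 -0.003] yawz -95.0 F [-3.5  0.2 10.4] gap 0.230
 q [-0.339  0.504  1.935  0.002  0.709  1.318]
```

View pics/s7.png

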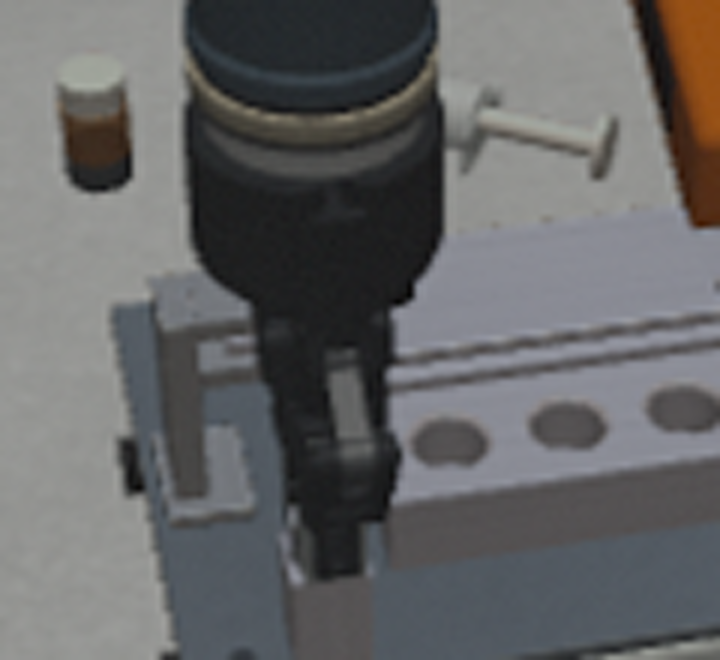

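step_arm(commands=[[0,0,0,0],[0,0,0,0],[0,0,0,0],[-0.02,0,0,0],[-0.05,0,0,0],[-0.09,0,0,0],[-0.12,0,0,0],[-0.12,0,0,0]], jaw=0.045)

```text
t: 6.82
tcp_pos: [0.4641, -0.0455, 0.2452]
tool_rot: [0.523, 0.476, -0.52, 0.48]
force: [1.0, -1.0, -0.0]
finger_gap: 0.525
```

```bash
python3 - <<'E'
from h import *
show();snap('wrist','w8');go((.508,.0365,.24),84.9)
E
```

```text
t 6.82 tcp [ 0.4641 -0.0455  0.2452] toolx [ 0.007 -0.001 -1.   ] toolz [-0.087 -0.996  0.001] yawz -95.0 F [ 1. -1. -0.] gap 0.525
 q [-3.390e-01  2.920e-01  1.805e+00  1.000e-03  1.038e+00  1.318e+00]
shift [ 0.0028  0.0383 -0.0852] turn 0.0021  (q6 now 1.32)
```

View pics/w8.png

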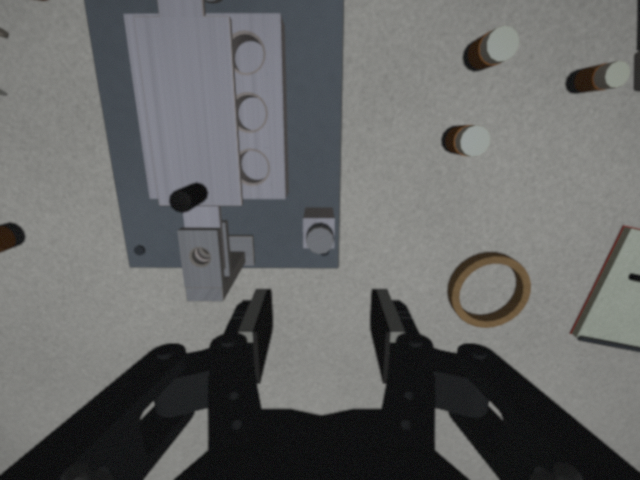

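step_arm(commands=[[0.003,0.02,-0.04,0],[0.003,0.035,-0.075,0],[0.003,0.038,-0.085,0],[0.003,0.038,-0.085,0],[0.003,0.038,-0.085,0],[0.003,0.038,-0.085,0]], jaw=0.034)

```text
t: 7.37
tcp_pos: [0.5064, 0.0358, 0.2386]
tool_rot: [-0.521, -0.478, 0.521, -0.478]
force: [-0.4, -0.0, 0.5]
finger_gap: 0.395
```

```bash
python3 - <<'E'
from h import *
show();snap('wrist','w9');go((.508,.0365,.158),84.9)
E
```

```text
t 7.37 tcp [0.5064 0.0358 0.2386] toolx [-0.001  0.    -1.   ] toolz [-0.087 -0.996 -0.   ] yawz -95.0 F [-0.4 -0.   0.5] gap 0.395
 q [-0.15   0.361  1.713  0.     1.068  1.508]
shift [ 0.0809  0.0013 -0.0011] turn 0.0013  (q6 now 1.51)
```

View pics/w9.png

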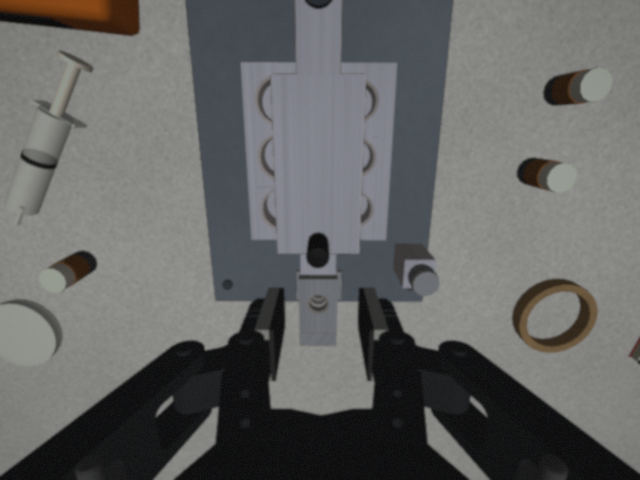

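```bash
python3 - <<'E'
from h import *
print(atz(cam('wrist'),318,257,.182))
E
```

```text
[0.50807688 0.03797061 0.182     ]
```

step_arm(commands=[[0.025,0.001,-0.001,0],[0.05,0.001,-0.001,0],[0.07,0.001,-0.001,0],[0.08,0.001,-0.001,0],[0.08,0.001,-0.001,0],[0.08,0.001,-0.001,0]])

```text
t: 7.92
tcp_pos: [0.5075, 0.0357, 0.1589]
tool_rot: [-0.522, -0.478, 0.522, -0.477]
force: [1.3, 1.6, 0.2]
finger_gap: 0.398
```

```bash
cat > arc.py <<'E'
from h import *
import sys
# rows along arc about pivot, from current
def arc(a0,a1,n,r,pz,piv=(.6624,.0225),yaw0=-.0889):
    s,Rm=state()
    for i in range(1,n+1):
        a=a0+(a1-a0)*i/n
        th=yaw0-a   # bar direction is -x rotated; opening to +y => rotate clockwise from -x
        P=np.array([piv[0]-r*np.cos(th),piv[1]-r*np.sin(th),pz])
        d=Rm.T@(P-s['tcp_pos'])
        w=Rm.T@np.array([-np.sin(th),np.cos(th),0]); t=np.arctan2(-w[1],w[2]); t=(t+np.pi/2)%np.pi-np.pi/2
        print([round(float(x),4) for x in (*d,t)],end=',')
    print()
E
python3 - <<'E'
from arc import *
show();snap('wrist','w10')
arc(0,.8,8,.155,.158)
E
```

```text
t 7.92 tcp [0.5075 0.0357 0.1589] toolx [-0.001  0.    -1.   ] toolz [-0.089 -0.996 -0.   ] yawz -95.1 F [1.3 1.6 0.2] gap 0.398
 q [-0.15   0.48   1.793  0.     0.869  1.51 ]
[0.0016, 0.0006, -0.0159, 0.1003],[0.0016, 0.0029, -0.0312, 0.2003],[0.0016, 0.0067, -0.0462, 0.3003],[0.0016, 0.012, -0.0608, 0.4003],[0.0016, 0.0188, -0.0747, 0.5003],[0.0016, 0.0269, -0.0879, 0.6003],[0.0016, 0.0363, -0.1003, 0.7003],[0.0016, 0.0468, -0.1116, 0.8003],
```

View pics/w10.png

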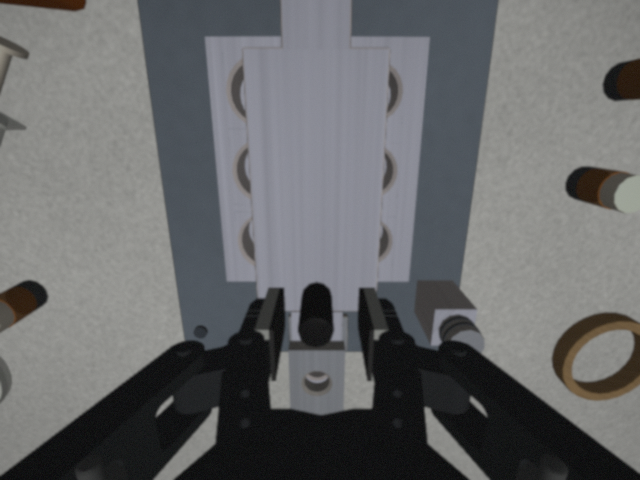

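step_arm(commands=[[-0.03,0,0,0],[-0.045,0,0,-0.12],[-0.045,0,0,-0.24],[-0.045,0,0,-0.36],[-0.045,0,0,-0.48],[-0.045,0,0,-0.6],[-0.045,0,0,-0.72],[-0.045,0,0,-0.84]])

```text
t: 8.63
tcp_pos: [0.509, 0.0356, 0.2064]
tool_rot: [0.28, 0.648, -0.279, 0.651]
force: [0.2, 0.7, 0.0]
finger_gap: 0.403
```

step_arm(commands=[[0,0,0,-0.12],[0,0,0,-0.24],[0,0,0,-0.36],[0,0,0,-0.48],[0,0,0,-0.6],[0,0,0,-0.72],[0,0,0,-0.84],[0,0,0,-0.95]])

```text
t: 9.3
tcp_pos: [0.5099, 0.0353, 0.2081]
tool_rot: [-0.051, 0.703, 0.05, 0.708]
force: [-0.0, -0.8, -0.6]
finger_gap: 0.4
```

step_arm(commands=[[0,0,0,-0.12],[0,0,0,-0.24],[0,0,0,-0.36],[0,0,0,-0.48],[0,0,0,-0.6],[0,0,0,-0.72],[0,0,0,-0.84],[0,0,0,-0.95]])

```text
t: 9.97
tcp_pos: [0.5108, 0.0351, 0.2099]
tool_rot: [-0.372, 0.6, 0.366, 0.606]
force: [-0.1, -0.1, 0.3]
finger_gap: 0.395
```

```bash
python3 - <<'E'
from arc import *
show();go((.508,.0368,.205),84.9)
E
```

```text
t 9.97 tcp [0.5108 0.0351 0.2099] toolx [ 0.011 -0.002 -1.   ] toolz [0.455 0.89  0.004] yawz 62.9 F [-0.1 -0.1  0.3] gap 0.395
 q [-0.15   0.402  1.745 -0.     0.984 -1.248]
shift [0.0048 0.0033 0.0002] turn -0.3839  (q6 now -1.25)
```

step_arm(commands=[[0.004,0.003,0,-0.12],[0.004,0.003,0,-0.24],[0.004,0.003,0,-0.36],[0.004,0.003,0,-0.384],[0.004,0.003,0,-0.384],[0.004,0.003,0,-0.384]])

```text
t: 10.47
tcp_pos: [0.5086, 0.0363, 0.2067]
tool_rot: [-0.48, 0.519, 0.473, 0.525]
force: [-1.0, -0.2, 0.6]
finger_gap: 0.396
```

```bash
python3 - <<'E'
from arc import *
show();go((.508,.0368,.158),84.9)
E
```

```text
t 10.47 tcp [0.5086 0.0363 0.2067] toolx [ 0.013 -0.002 -1.   ] toolz [ 0.091  0.996 -0.001] yawz 84.8 F [-1.  -0.2  0.6] gap 0.396
 q [-0.148  0.403  1.754 -0.     0.971 -1.628]
shift [0.0487 0.0013 0.0004] turn -0.0022  (q6 now -1.63)
```

step_arm(commands=[[0.02,0.001,0,0],[0.04,0.001,0,0],[0.048,0.001,0,0],[0.048,0.001,0,0],[0.048,0.001,0,0]])

```text
t: 10.88
tcp_pos: [0.5084, 0.0363, 0.1587]
tool_rot: [-0.48, 0.52, 0.473, 0.525]
force: [0.2, -0.2, -0.3]
finger_gap: 0.399
```

```bash
python3 - <<'E'
from arc import *
show();arc(0,.8,8,.155,.158)
E
```

```text
t 10.88 tcp [0.5084 0.0363 0.1587] toolx [ 0.013 -0.002 -1.   ] toolz [ 0.092  0.996 -0.001] yawz 84.7 F [ 0.2 -0.2 -0.3] gap 0.399
 q [-0.148  0.477  1.801 -0.     0.851 -1.627]
[0.0007, -0.0004, 0.0154, 0.0968],[0.0008, -0.0026, 0.0307, 0.1968],[0.0008, -0.0064, 0.0458, 0.2968],[0.0008, -0.0117, 0.0603, 0.3968],[0.0009, -0.0184, 0.0743, 0.4968],[0.001, -0.0264, 0.0875, 0.5968],[0.0011, -0.0358, 0.0999, 0.6968],[0.0013, -0.0463, 0.1113, 0.7968],
```

step_arm(commands=[[0.0007,0,0.0154,0.097],[0.0008,-0.0026,0.0307,0.197],[0.0008,-0.0064,0.0458,0.297],[0.0008,-0.0117,0.06,0.397],[0.0009,-0.0184,0.0743,0.497],[0.001,-0.0264,0.0875,0.597],[0.0011,-0.0358,0.1,0.697],[0.0013,-0.0463,0.1113,0.797]], jaw=0.022)

```text
t: 11.55
tcp_pos: [0.5651, 0.1437, 0.1592]
tool_rot: [-0.237, 0.663, 0.232, 0.671]
force: [-0.1, -1.3, 0.4]
finger_gap: 0.254
```

```bash
python3 - <<'E'
from arc import *
show();arc(.8,1.6,8,.155,.158)
E
```

```text
t 11.55 tcp [0.5651 0.1437 0.1592] toolx [ 0.013 -0.002 -1.   ] toolz [0.779 0.626 0.009] yawz 38.8 F [-0.1 -1.3  0.4] gap 0.254
 q [ 0.059  0.559  1.618 -0.004  0.952 -0.616]
[0.0014, -0.0011, 0.0147, 0.0949],[0.0016, -0.0033, 0.03, 0.1949],[0.0017, -0.0071, 0.045, 0.2949],[0.0019, -0.0123, 0.0596, 0.3949],[0.0021, -0.019, 0.0736, 0.4949],[0.0023, -0.027, 0.0869, 0.5949],[0.0025, -0.0363, 0.0992, 0.6949],[0.0027, -0.0468, 0.1106, 0.7949],
```

step_arm(commands=[[0.0008,-0.0011,0.0147,0.095],[0.0008,-0.0033,0.03,0.195],[0.0009,-0.0071,0.045,0.295],[0.001,-0.0123,0.0596,0.395],[0.0011,-0.019,0.0736,0.495],[0.0012,-0.027,0.0869,0.595],[0.0014,-0.0363,0.0992,0.695],[0.0016,-0.0468,0.1106,0.795]])

```text
t: 12.22
tcp_pos: [0.681, 0.177, 0.1603]
tool_rot: [0.043, 0.701, -0.044, 0.71]
force: [0.2, -0.6, 0.2]
finger_gap: 0.258
```

```bash
python3 - <<'E'
from arc import *
show();arc(1.6,1.66,1,.155,.158); snap('top','t11'); snap('wrist','w11')
E
```

```text
t 12.22 tcp [0.681  0.177  0.1603] toolx [ 0.013 -0.002 -1.   ] toolz [ 0.992 -0.123  0.013] yawz -7.0 F [ 0.2 -0.6  0.2] gap 0.258
 q [ 0.097  0.705  1.29  -0.004  1.134  0.222]
[0.0024, -0.0009, 0.009, 0.0552],
```

View pics/t11.png

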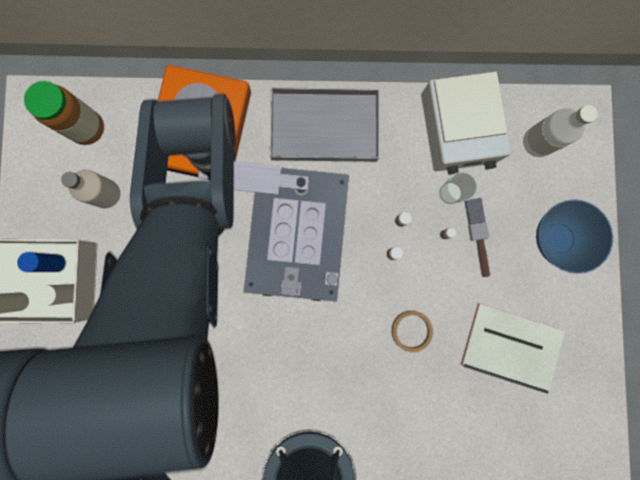

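View pics/w11.png

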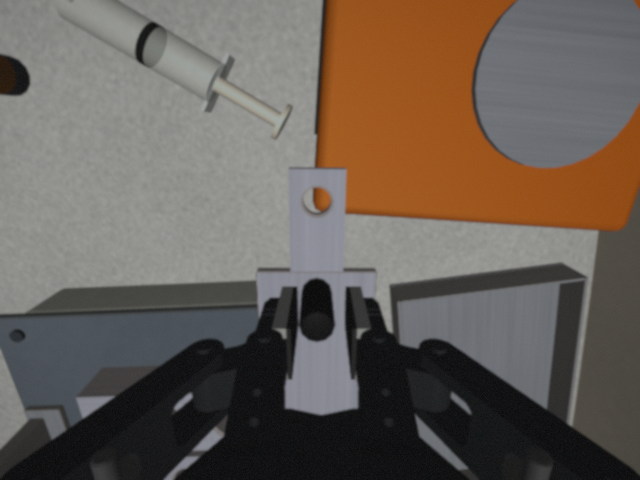

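step_arm(commands=[[0,-0.001,0.009,0.055],[0,-0.001,0.01,0.055],[0,-0.001,0.01,0.055],[0,-0.001,0.007,0.055],[-0.03,-0.001,0.007,0.055],[-0.065,-0.001,0.007,0.055],[-0.08,-0.001,0.007,0.055],[-0.08,-0.001,0.007,0.055]], jaw=0.03)

```text
t: 12.98
tcp_pos: [0.6907, 0.1752, 0.2465]
tool_rot: [0.061, 0.695, -0.06, 0.714]
force: [0.8, 0.5, 0.0]
finger_gap: 0.35
```

```bash
python3 - <<'E'
from arc import *
show(); im=cv2.imread('pics/t11.png')[155:305,235:365]; cv2.imwrite('pics/t11c.png',cv2.resize(im,None,fx=4.5,fy=4.5,interpolation=cv2.INTER_CUBIC))
go((.46,.3255,.2),None)
E
```

```text
t 12.98 tcp [0.6907 0.1752 0.2465] toolx [ 0.028 -0.001 -1.   ] toolz [ 0.985 -0.171  0.028] yawz -9.9 F [0.8 0.5 0. ] gap 0.350
 q [ 0.093  0.626  1.195 -0.004  1.293  0.267]
shift [ 0.0399  0.1084 -0.2543]
```

View pics/t11c.png

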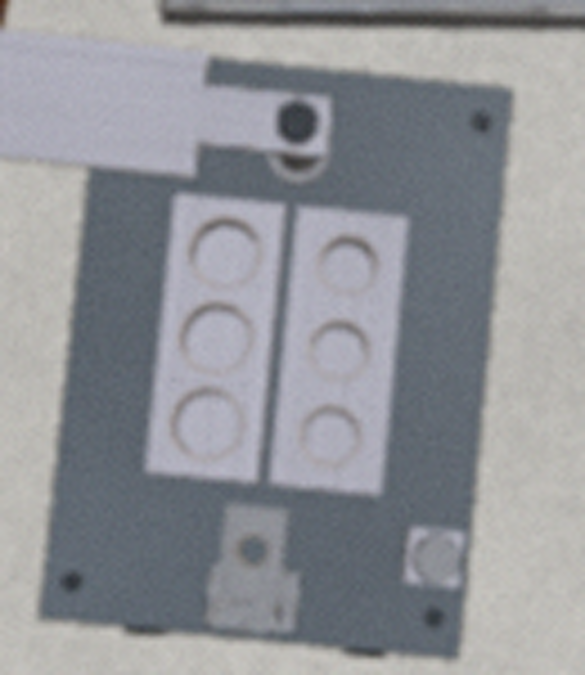

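```bash
python3 - <<'E'
from h import *
T=cam('top')
for u,v in ((225,251),(216,338),(208,424),(348,266),(339,350),(331,436)): print(atz(T,u/4.5+235,v/4.5+155,.106).round(4))
go((.4577,.3255,.15),None)
E
```

```text
[0.6069 0.0588 0.106 ]
[0.5643 0.0625 0.106 ]
[0.5226 0.0657 0.106 ]
[ 0.6002 -0.0012  0.106 ]
[0.5591 0.0028 0.106 ]
[0.5173 0.0063 0.106 ]
shift [ 0.0898  0.1079 -0.2579]
```

step_arm(commands=[[0.01,0.015,-0.035,-0.12],[0.02,0.03,-0.07,-0.24],[0.03,0.045,-0.105,-0.36],[0.035,0.06,-0.14,-0.48],[0.04,0.075,-0.175,-0.6],[0.05,0.09,-0.21,-0.72],[0.07,0.1,-0.235,-0.84],[0.09,0.108,-0.254,-0.96]], jaw=0.06)

```text
t: 13.65
tcp_pos: [0.4574, 0.3257, 0.1492]
tool_rot: [-0.278, 0.643, 0.27, 0.66]
force: [0.4, -0.5, -0.9]
finger_gap: 0.705
```

```bash
python3 - <<'E'
from h import *
show();go((.4577,.3255,.1),84.9)
E
```

```text
t 13.65 tcp [0.4574 0.3257 0.1492] toolx [ 0.026 -0.001 -1.   ] toolz [0.699 0.715 0.017] yawz 45.7 F [ 0.4 -0.5 -0.9] gap 0.705
 q [ 0.426  0.546  1.687 -0.015  0.886 -0.361]
shift [ 0.0492  0.0005 -0.0008] turn -0.6849  (q6 now -0.36)
```

step_arm(commands=[[0,0,0,-0.12],[0,0,0,-0.24],[0,0,0,-0.36],[0,0,0,-0.48],[0,0,0,-0.6],[0,0,0,-0.685],[0.02,0,0,-0.685],[0.055,0,0,-0.685]])

```text
t: 14.32
tcp_pos: [0.4602, 0.3267, 0.0965]
tool_rot: [-0.485, 0.512, 0.47, 0.53]
force: [0.7, -0.3, 0.2]
finger_gap: 0.702
```

```bash
python3 - <<'E'
from h import *
show();go((.4577,.3255,.028),84.9);snap('wrist','w12')
print(proj(cam('wrist'),(.4577,.3255,.055)))
E
```

```text
t 14.32 tcp [0.4602 0.3267 0.0965] toolx [ 0.033  0.002 -0.999] toolz [0.087 0.996 0.005] yawz 85.0 F [ 0.7 -0.3  0.2] gap 0.702
 q [ 0.426  0.63   1.72  -0.017  0.761 -1.046]
shift [ 0.0683  0.0046 -0.0018] turn 0.0018  (q6 now -1.05)
[323.69458014 277.48710601]
```

View pics/w12.png

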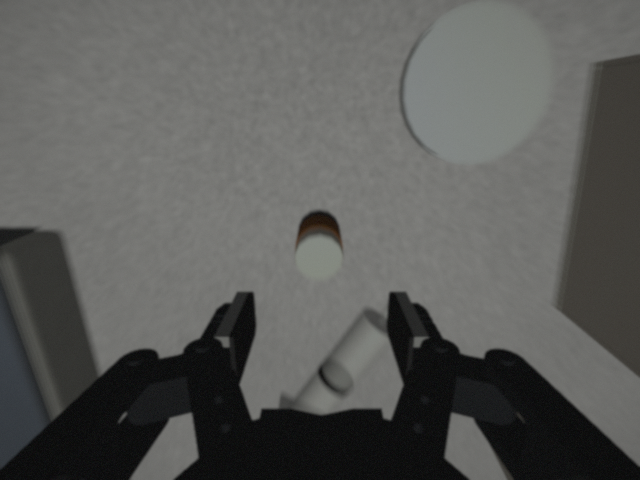

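```bash
python3 - <<'E'
from h import *
c=cam('wrist'); print(c['o'],atz(c,319,257,.055))
im=snap('top','t12',(130,230,210,310),8); snap('side','s12',(215,150,285,220),8)
E
```

```text
[0.37411986 0.33196822 0.22931286] [0.4451172  0.32399767 0.055     ]
```

View pics/s12.png

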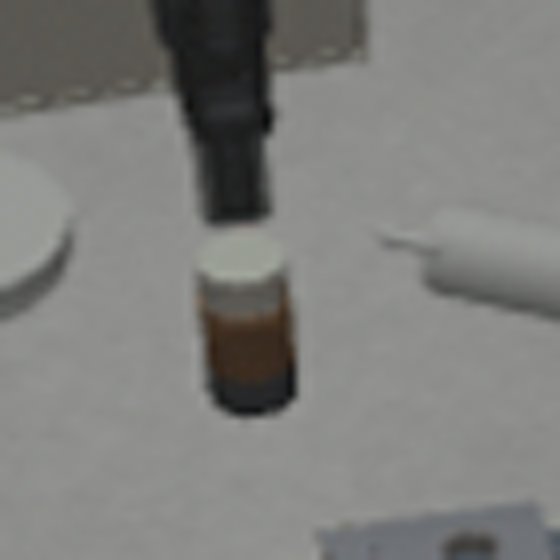

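step_arm(commands=[[0,0,0,0],[0,0,0,0],[0,0,0,0]])

```text
t: 14.72
tcp_pos: [0.4558, 0.3245, 0.093]
tool_rot: [-0.483, 0.517, 0.472, 0.526]
force: [-0.9, -0.0, -0.1]
finger_gap: 0.704
```

```bash
python3 - <<'E'
from h import *
show();c=cam('wrist');snap('wrist','w13',(240,200,400,320),5); print(proj(c,(.4577,.3255,.055)))
d=c['R'];print(d)
E
```

```text
t 14.72 tcp [0.4558 0.3245 0.093 ] toolx [ 0.02  -0.004 -1.   ] toolz [ 0.088  0.996 -0.002] yawz 85.0 F [-0.9 -0.  -0.1] gap 0.704
 q [ 0.425  0.635  1.724 -0.017  0.767 -1.046]
[322.27204913 271.86026306]
[[ 0.08838246  0.94133045  0.32570772]
 [ 0.99608552 -0.08303953 -0.03029972]
 [-0.00147543  0.32711071 -0.94498487]]
```

View pics/w13.png

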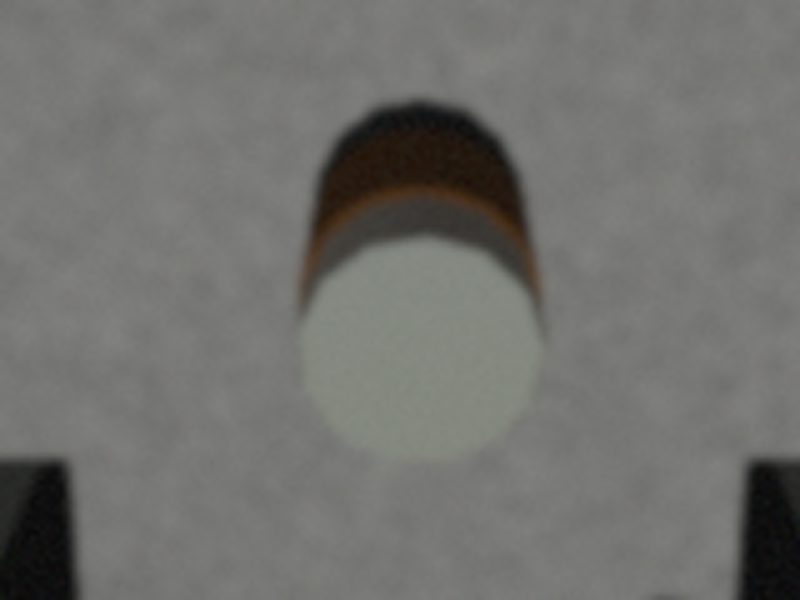

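```bash
python3 - <<'E'
from h import *
go((.457,.3264,.028),84.9)
E
```

```text
shift [0.0651 0.0005 0.002 ] turn 0.0013  (q6 now -1.05)
```

step_arm(commands=[[0.02,0.0005,0.002,0],[0.04,0.0005,0.002,0],[0.058,0.0005,0.002,0],[0.065,0.0005,0.002,0],[0.065,0.0005,0.002,0],[0.065,0.0005,0.002,0]])

```text
t: 15.27
tcp_pos: [0.4574, 0.3265, 0.0287]
tool_rot: [-0.483, 0.517, 0.472, 0.526]
force: [0.1, 0.1, -0.3]
finger_gap: 0.709
```

step_arm(commands=[[0,0,0,0],[0,0,0,0],[0,0,0,0],[0,0,0,0],[0,0,0,0],[0,0,0,0]], jaw=0.0, grip_force=35)

```text
t: 15.77
tcp_pos: [0.4582, 0.3269, 0.03]
tool_rot: [-0.484, 0.516, 0.471, 0.527]
force: [-0.7, -0.1, 6.0]
finger_gap: 0.334
```

```bash
python3 - <<'E'
from h import *
show();snap('wrist','w14');snap('side','s14',(215,150,285,220),8)
E
```

```text
t 15.77 tcp [0.4582 0.3269 0.03  ] toolx [ 0.023 -0.003 -1.   ] toolz [ 0.088  0.996 -0.   ] yawz 85.0 F [-0.7 -0.1  6. ] gap 0.334
 q [ 0.428  0.744  1.742 -0.02   0.635 -1.039]
```

View pics/w14.png

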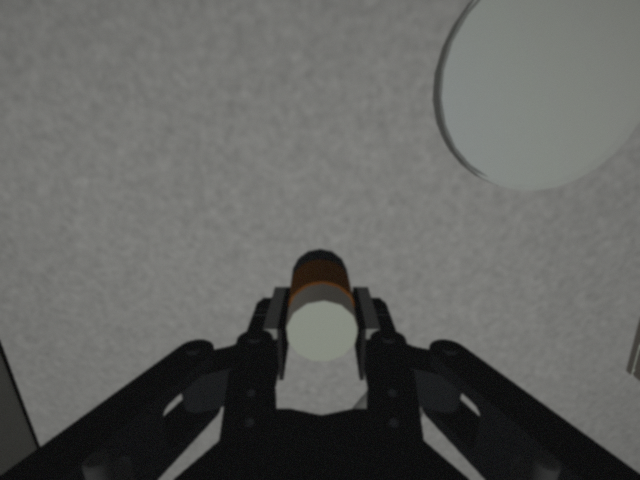

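View pics/s14.png

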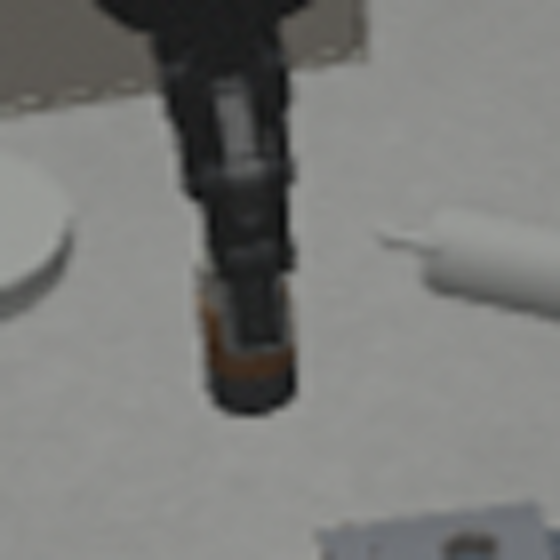

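step_arm(commands=[[-0.01,0,0,0],[-0.04,0,0,0],[-0.08,0,0,0],[-0.12,0,0,0],[-0.145,0,0,0],[-0.145,0,0,0],[-0.145,0,0,0],[-0.145,0,0,0]])

```text
t: 16.53
tcp_pos: [0.4539, 0.3268, 0.1746]
tool_rot: [-0.484, 0.516, 0.472, 0.526]
force: [-0.4, 0.6, -1.2]
finger_gap: 0.329
```

```bash
python3 - <<'E'
from h import *
show();go((.5240,.0658,.175),84.9)
E
```

```text
t 16.53 tcp [0.4539 0.3268 0.1746] toolx [ 0.022 -0.003 -1.   ] toolz [ 0.088  0.996 -0.001] yawz 85.0 F [-0.4  0.6 -1.2] gap 0.329
 q [ 0.431  0.508  1.668 -0.015  0.947 -1.044]
shift [ 0.0019 -0.0926 -0.2539] turn 0.0013  (q6 now -1.04)
```

step_arm(commands=[[0.002,-0.0125,-0.035,0],[0.002,-0.026,-0.075,0],[0.002,-0.04,-0.115,0],[0.002,-0.055,-0.155,0],[0.002,-0.07,-0.195,0],[0.002,-0.084,-0.232,0],[0.002,-0.0926,-0.254,0],[0.002,-0.0926,-0.254,0]])

```text
t: 17.2
tcp_pos: [0.525, 0.0609, 0.1732]
tool_rot: [-0.482, 0.519, 0.47, 0.527]
force: [0.3, 1.2, -0.9]
finger_gap: 0.332
```

step_arm(commands=[[0,0,0,0],[0,0,0,0],[0,0,0,0]])

```text
t: 17.45
tcp_pos: [0.5238, 0.0618, 0.172]
tool_rot: [-0.481, 0.519, 0.471, 0.526]
force: [-0.7, 0.3, -0.9]
finger_gap: 0.331
```

```bash
python3 - <<'E'
from h import *
show();go((.5240,.0658,.150),84.9);c=cam('wrist');snap('wrist','w15');snap('side','s15',(230,130,390,250),5)
for P in ((.5227,.0654,.106),(.5645,.0619,.106),(.5174,.0058,.106)): print(proj(c,P))
E
```

```text
t 17.45 tcp [0.5238 0.0618 0.172 ] toolx [ 0.017 -0.004 -1.   ] toolz [ 0.092  0.996 -0.002] yawz 84.7 F [-0.7  0.3 -0.9] gap 0.331
 q [-0.093  0.475  1.749 -0.003  0.901 -1.57 ]
shift [0.022  0.0005 0.004 ] turn -0.0035  (q6 now -1.57)
[325.73733029 249.36942978]
[326.06317445 306.17606511]
[233.774226   249.70572537]
```

View pics/w15.png

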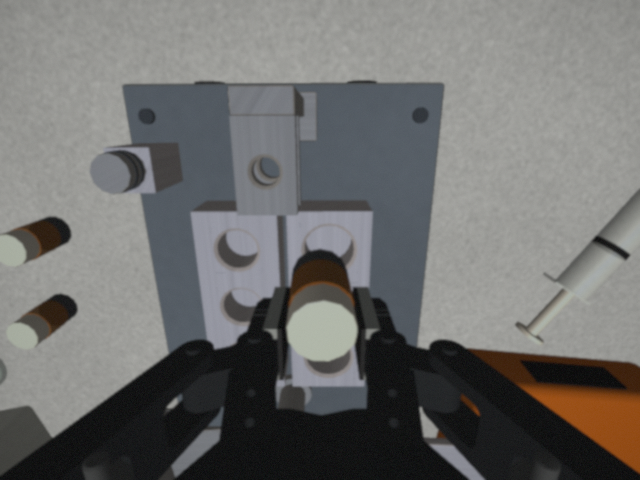

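View pics/s15.png

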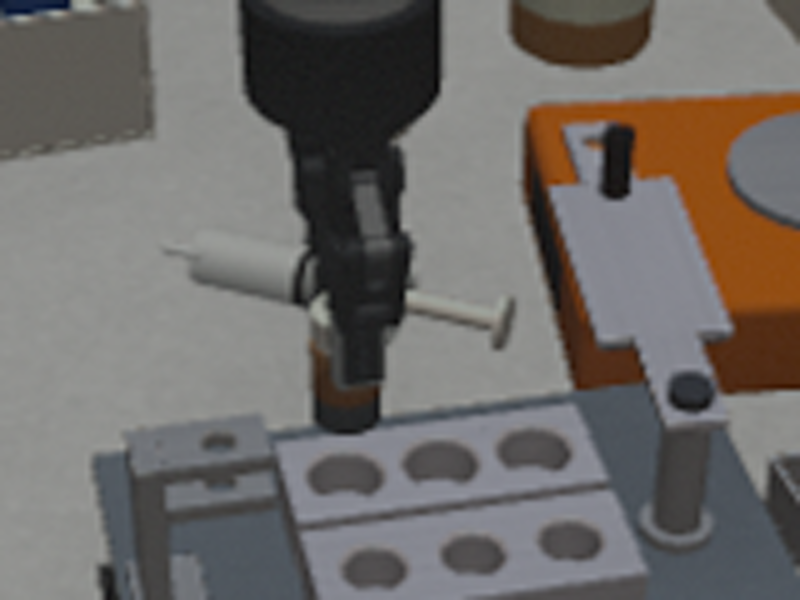

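```bash
python3 - <<'E'
from h import *
s,Rm=state();c=cam('wrist')
for d in (-.025,-.01,.03,.066): print(d,proj(c,s['tcp_pos']+Rm[:,0]*d))
im=cv2.imread('pics/w15.png')[190:400,190:390];cv2.imwrite('pics/w15c.png',cv2.resize(im,None,fx=3.8,fy=2.8*3.8/2.8,interpolation=cv2.INTER_CUBIC))
E
```

```text
-0.025 [319.80817923 333.34554172]
-0.01 [319.89951098 313.79596976]
0.03 [320.07617166 276.03475117]
0.066 [320.18394236 253.03277735]
```

View pics/w15c.png

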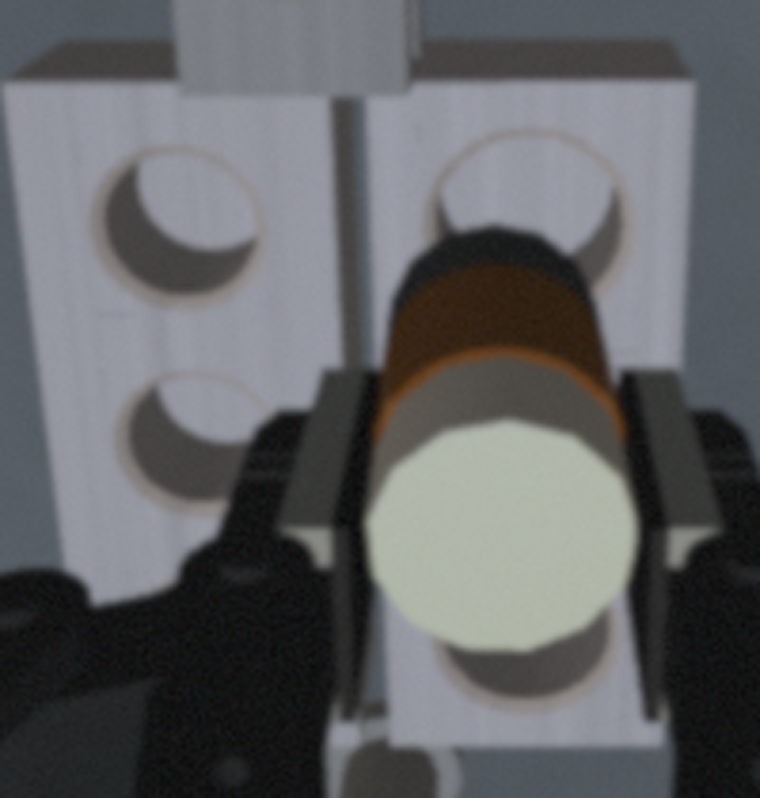

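```bash
python3 - <<'E'
from h import *
go((.5237,.0654,.142),84.9)
E
```

```text
shift [0.0306 0.0014 0.0032] turn -0.0025  (q6 now -1.57)
```

step_arm(commands=[[0.01,0.0012,0.0032,0],[0.02,0.0012,0.0032,0],[0.029,0.0012,0.0032,0],[0.0295,0.0012,0.0032,0],[0.0295,0.0012,0.0032,0]])

```text
t: 17.97
tcp_pos: [0.523, 0.0657, 0.1419]
tool_rot: [-0.482, 0.519, 0.472, 0.525]
force: [-0.1, 0.6, -0.0]
finger_gap: 0.332
```

```bash
python3 - <<'E'
from h import *
show();go((.5237,.0654,.112),84.9);c=cam('wrist');snap('wrist','w16',(230,190,410,350),4);snap('side','s16',(270,170,350,240),8)
E
```

```text
t 17.97 tcp [0.523  0.0657 0.1419] toolx [ 0.016 -0.004 -1.   ] toolz [ 0.091  0.996 -0.002] yawz 84.8 F [-0.1  0.6 -0. ] gap 0.332
 q [-0.086  0.522  1.774 -0.004  0.829 -1.563]
shift [ 0.0299 -0.0002 -0.0001] turn -0.0021  (q6 now -1.56)
```

View pics/w16.png

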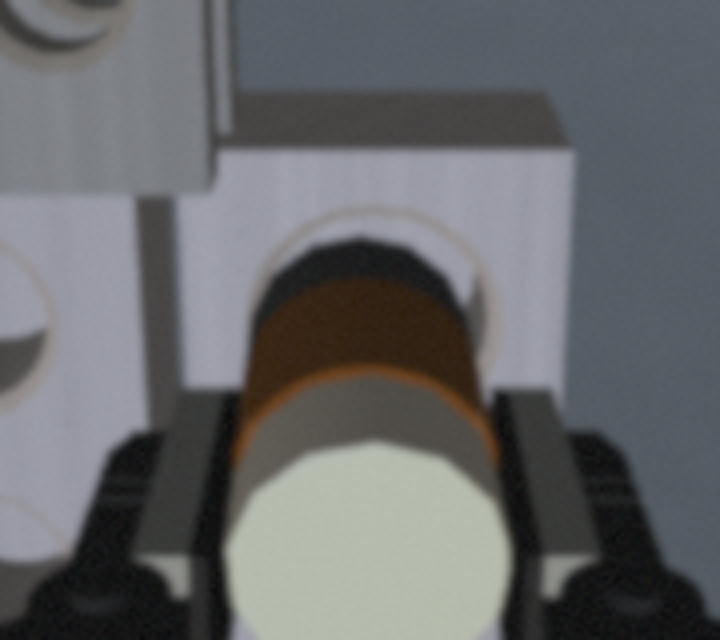

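View pics/s16.png

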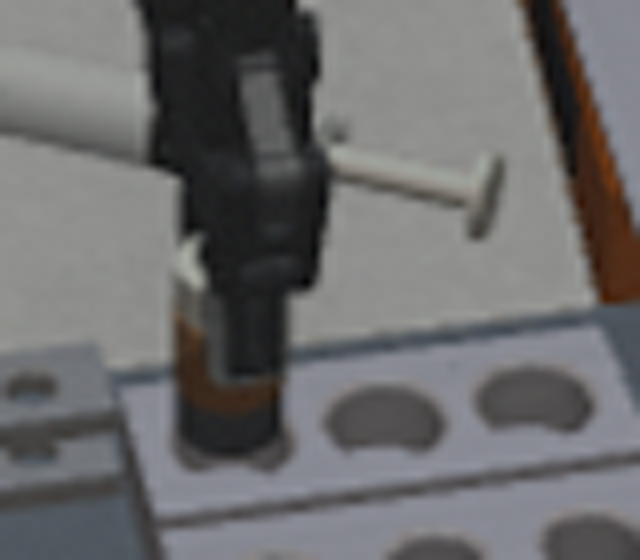

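step_arm(commands=[[0.002,0,0.001,0],[0.008,0,0.001,0],[0.014,0,0.001,0],[0.02,0,0.001,0],[0.02,0,0.001,0]])

```text
t: 18.48
tcp_pos: [0.5239, 0.0664, 0.1216]
tool_rot: [-0.481, 0.519, 0.472, 0.526]
force: [-0.0, 0.9, -1.7]
finger_gap: 0.33
```

```bash
python3 - <<'E'
from h import *
show();go((.5237,.0654,.112),84.9)
E
```

```text
t 18.48 tcp [0.5239 0.0664 0.1216] toolx [ 0.017 -0.004 -1.   ] toolz [ 0.092  0.996 -0.002] yawz 84.7 F [-0.   0.9 -1.7] gap 0.330
 q [-0.084  0.557  1.787 -0.003  0.781 -1.561]
shift [ 0.0096  0.0003 -0.001 ] turn -0.0029  (q6 now -1.56)
```

Bottom is 14 mm inside with no force. Go on to the floor.

step_arm(commands=[[0.005,0,0,0],[0.009,0,0,0],[0.0115,0,0,0],[0.0115,0,0,0]])

```text
t: 18.82
tcp_pos: [0.5243, 0.066, 0.1116]
tool_rot: [-0.482, 0.519, 0.471, 0.526]
force: [-2.4, -0.8, 12.4]
finger_gap: 0.335
```

step_arm(commands=[[0,0,0,0],[0,0,0,0],[0,0,0,0],[-0.02,0,0,0],[-0.05,0,0,0],[-0.08,0,0,0],[-0.08,0,0,0],[-0.08,0,0,0]], jaw=0.045)

```text
t: 19.48
tcp_pos: [0.524, 0.0663, 0.1929]
tool_rot: [-0.483, 0.518, 0.47, 0.527]
force: [-0.5, 0.2, -0.9]
finger_gap: 0.526
```

```bash
python3 - <<'E'
from h import *
show();snap('wrist','w17');snap('side','s17',(230,130,390,250),5);snap('top','t17')
E
```

```text
t 19.48 tcp [0.524  0.0663 0.1929] toolx [ 0.021 -0.005 -1.   ] toolz [ 0.091  0.996 -0.003] yawz 84.8 F [-0.5  0.2 -0.9] gap 0.526
 q [-0.084  0.443  1.73  -0.004  0.947 -1.561]
```

View pics/s17.png

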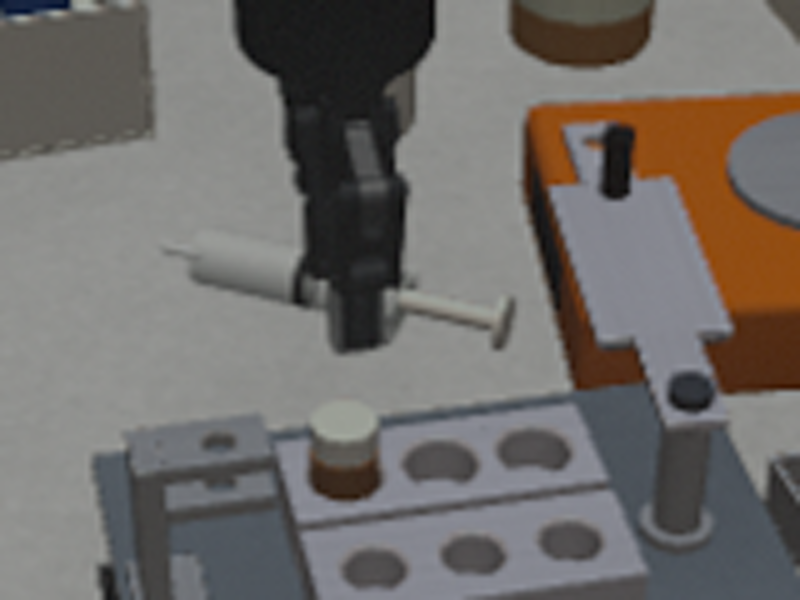

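View pics/t17.png

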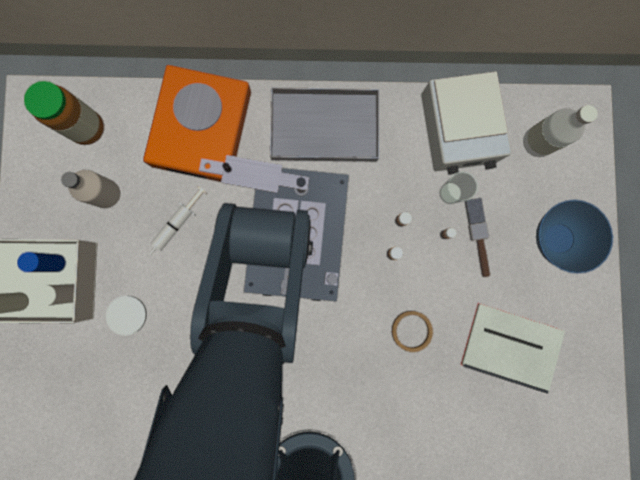

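```bash
python3 - <<'E'
from h import *
go((.5195,-.1965,.12),84.9)
E
```

```text
shift [ 0.0714 -0.0207 -0.2618] turn -0.0024  (q6 now -1.56)
```

step_arm(commands=[[0,-0.003,-0.04,0],[0,-0.006,-0.08,0],[0,-0.01,-0.12,0],[0,-0.013,-0.16,0],[0.01,-0.016,-0.2,0],[0.03,-0.019,-0.235,0],[0.06,-0.0207,-0.262,0],[0.0714,-0.0207,-0.262,0]], jaw=0.06)

```text
t: 20.3
tcp_pos: [0.5182, -0.2015, 0.1158]
tool_rot: [-0.479, 0.522, 0.471, 0.526]
force: [0.3, 0.7, 0.8]
finger_gap: 0.7
```

step_arm(commands=[[0,0,0,0],[0,0,0,0],[0,0,0,0]])

```text
t: 20.55
tcp_pos: [0.5178, -0.201, 0.1152]
tool_rot: [-0.478, 0.522, 0.472, 0.525]
force: [0.4, 0.6, -0.2]
finger_gap: 0.702
```

```bash
python3 - <<'E'
from h import *
show();c=cam('wrist');snap('wrist','w18');print(proj(c,(.5193,-.1963,.055)))
go((.5195,-.1965,.028),84.9)
E
```

```text
t 20.55 tcp [ 0.5178 -0.201   0.1152] toolx [ 0.01  -0.003 -1.   ] toolz [ 0.096  0.995 -0.002] yawz 84.5 F [ 0.4  0.6 -0.2] gap 0.702
 q [-0.573  0.596  1.718  0.004  0.818 -2.05 ]
[327.86625009 256.80086743]
shift [0.088  0.0003 0.0047] turn -0.0068  (q6 now -2.05)
```

View pics/w18.png

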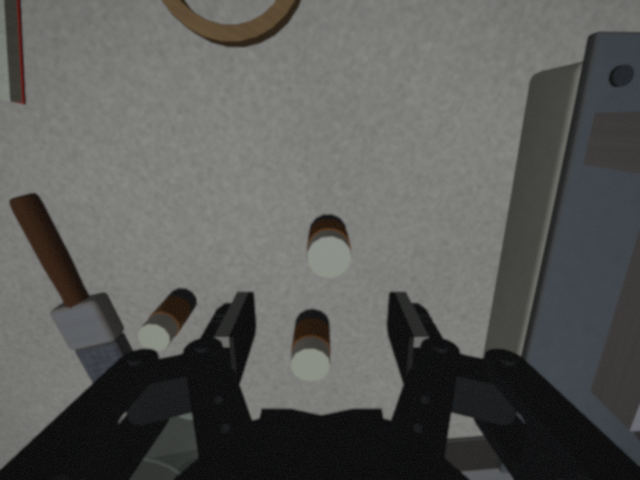

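step_arm(commands=[[0.02,0.0005,0.004,0],[0.045,0.0005,0.0045,0],[0.07,0.0005,0.0045,0],[0.085,0.0005,0.0045,0],[0.087,0.0005,0.0045,0],[0.087,0.0005,0.0045,0]])

```text
t: 21.1
tcp_pos: [0.5195, -0.1957, 0.0291]
tool_rot: [-0.479, 0.521, 0.472, 0.525]
force: [0.5, 0.3, 0.7]
finger_gap: 0.699
```

step_arm(commands=[[0,0,0,0],[0,0,0,0],[0,0,0,0],[0,0,0,0],[0,0,0,0],[0,0,0,0]], jaw=0.0)

```text
t: 21.6
tcp_pos: [0.5205, -0.1961, 0.0308]
tool_rot: [-0.48, 0.521, 0.471, 0.526]
force: [-1.3, 0.8, 6.7]
finger_gap: 0.331
```

```bash
python3 - <<'E'
from h import *
show();c=cam('wrist');snap('wrist','w19')
s,Rm=state();print(proj(c,s['tcp_pos']-Rm[:,0]*.026))
go((.5645+.001,.0625,.175),84.9)
E
```

```text
t 21.60 tcp [ 0.5205 -0.1961  0.0308] toolx [ 0.014 -0.005 -1.   ] toolz [ 0.095  0.996 -0.004] yawz 84.6 F [-1.3  0.8  6.7] gap 0.331
 q [-0.563  0.739  1.757  0.006  0.632 -2.044]
[319.80325148 334.74112177]
shift [-0.1448 -0.0224  0.2612] turn -0.0055  (q6 now -2.04)
```

View pics/w19.png

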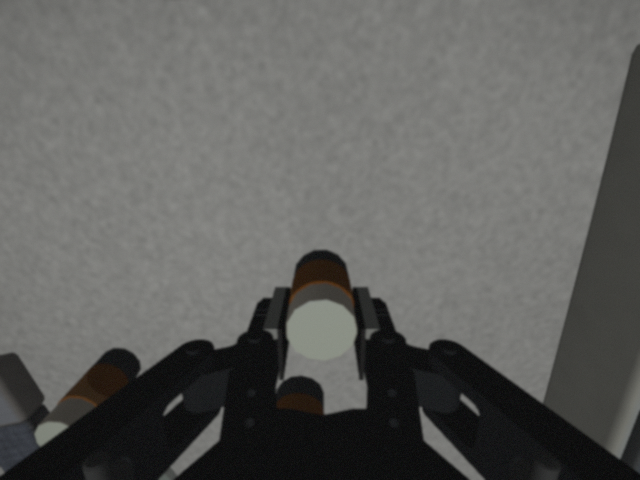

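step_arm(commands=[[-0.01,0,0,0],[-0.04,0,0,0],[-0.08,0,0,0],[-0.115,-0.003,0.01,0],[-0.14,-0.006,0.04,0],[-0.145,-0.009,0.08,0],[-0.145,-0.012,0.12,0],[-0.145,-0.015,0.16,0]])

```text
t: 22.32
tcp_pos: [0.549, -0.0365, 0.1777]
tool_rot: [-0.481, 0.52, 0.47, 0.526]
force: [0.7, 0.1, -1.1]
finger_gap: 0.329
```

```bash
python3 - <<'E'
from h import *
show();go((.5658,.0626,.175),84.9)
E
```

```text
t 22.32 tcp [ 0.549  -0.0365  0.1777] toolx [ 0.017 -0.006 -1.   ] toolz [ 0.096  0.995 -0.004] yawz 84.5 F [ 0.7  0.1 -1.1] gap 0.329
 q [-2.690e-01  4.930e-01  1.688e+00 -1.000e-03  9.430e-01 -1.743e+00]
shift [ 0.0024 -0.0071  0.1002] turn -0.0071  (q6 now -1.74)
```

step_arm(commands=[[0.002,-0.003,0.035,0],[0.002,-0.005,0.07,0],[0.002,-0.007,0.095,-0.007],[0.002,-0.007,0.1,-0.007],[0.002,-0.007,0.1,-0.007],[0.002,-0.007,0.1,-0.007]])

```text
t: 22.82
tcp_pos: [0.5654, 0.062, 0.1758]
tool_rot: [-0.483, 0.519, 0.472, 0.525]
force: [-0.9, -0.4, -0.1]
finger_gap: 0.331
```

```bash
python3 - <<'E'
from h import *
show();go((.5658,.0628,.144),84.9)
E
```

```text
t 22.82 tcp [0.5654 0.062  0.1758] toolx [ 0.017 -0.006 -1.   ] toolz [ 0.088  0.996 -0.005] yawz 84.9 F [-0.9 -0.4 -0.1] gap 0.331
 q [-0.084  0.518  1.643 -0.006  0.963 -1.563]
shift [0.0318 0.0002 0.001 ] turn 0.0007  (q6 now -1.56)
```

step_arm(commands=[[0.01,0,0.001,0],[0.02,0,0.001,0],[0.03,0,0.001,0],[0.0315,0,0.001,0],[0.0315,0,0.001,0]])

```text
t: 23.23
tcp_pos: [0.5649, 0.0621, 0.1426]
tool_rot: [-0.482, 0.52, 0.472, 0.524]
force: [-1.0, -0.2, -1.0]
finger_gap: 0.333
```

```bash
python3 - <<'E'
from h import *
show();go((.5658,.0628,.1125),84.9);c=cam('wrist');snap('wrist','w20',(230,190,410,350),4);snap('side','s20',(270,170,360,240),8)
E
```

```text
t 23.23 tcp [0.5649 0.0621 0.1426] toolx [ 0.013 -0.006 -1.   ] toolz [ 0.09   0.996 -0.005] yawz 84.9 F [-1.  -0.2 -1. ] gap 0.333
 q [-0.084  0.566  1.669 -0.006  0.893 -1.561]
shift [ 0.0301 -0.0004  0.0009] turn -0.0007  (q6 now -1.56)
```

View pics/w20.png

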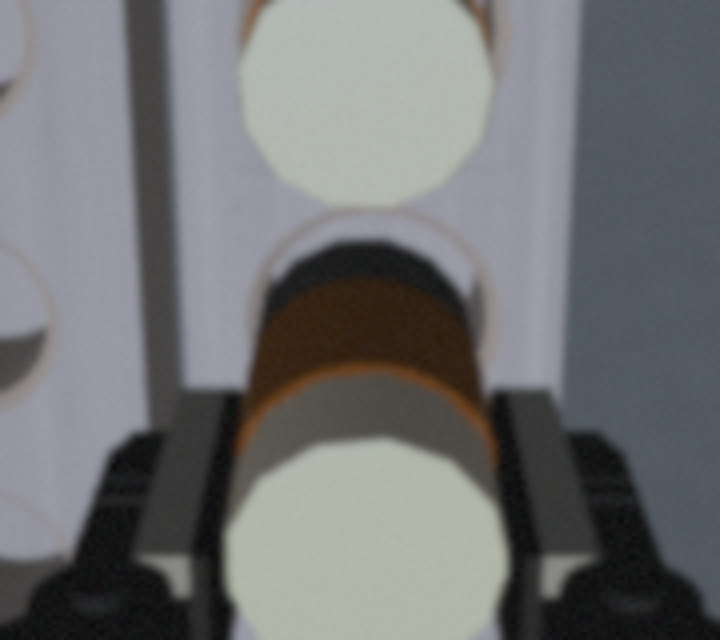

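View pics/s20.png

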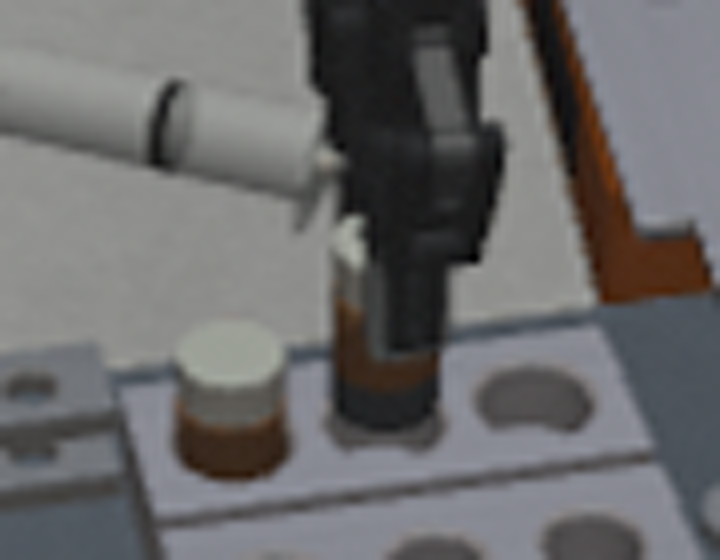

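Alignment the same as before; insert with +0.8 mm in y and press to the floor.

step_arm(commands=[[0.002,0,0.001,0],[0.008,0,0.001,0],[0.014,0,0.001,0],[0.02,0,0.001,0],[0.026,0,0.001,0],[0.03,0,0.001,0],[0.031,0,0.001,0],[0.031,0,0.001,0]])

```text
t: 24.0
tcp_pos: [0.5662, 0.0632, 0.1129]
tool_rot: [-0.483, 0.519, 0.472, 0.524]
force: [-1.5, -0.1, 2.8]
finger_gap: 0.33
```

```bash
python3 - <<'E'
from h import *
show()
E
```

```text
t 24.00 tcp [0.5662 0.0632 0.1129] toolx [ 0.015 -0.006 -1.   ] toolz [ 0.089  0.996 -0.005] yawz 84.9 F [-1.5 -0.1  2.8] gap 0.330
 q [-0.082  0.612  1.687 -0.007  0.827 -1.559]
```

step_arm(commands=[[0.0015,0,0,0],[0.0015,0,0,0]])

```text
t: 24.17
tcp_pos: [0.5664, 0.0632, 0.1128]
tool_rot: [-0.483, 0.519, 0.472, 0.524]
force: [-2.6, 0.7, 10.3]
finger_gap: 0.331
```

step_arm(commands=[[0,0,0,0],[0,0,0,0],[0,0,0,0],[-0.02,0,0,0],[-0.05,0,0,0],[-0.08,0,0,0],[-0.08,0,0,0],[-0.08,0,0,0]], jaw=0.045)

```text
t: 24.83
tcp_pos: [0.5663, 0.0637, 0.1942]
tool_rot: [-0.484, 0.518, 0.471, 0.525]
force: [-0.3, 0.2, -0.6]
finger_gap: 0.523
```

```bash
python3 - <<'E'
from h import *
show();snap('side','s21',(230,130,390,250),5);im=snap('top','t21',(370,190,480,280),6);go((.600,-.2175,.12),84.9)
E
```

```text
t 24.83 tcp [0.5663 0.0637 0.1942] toolx [ 0.02  -0.007 -1.   ] toolz [ 0.088  0.996 -0.005] yawz 84.9 F [-0.3  0.2 -0.6] gap 0.523
 q [-0.081  0.493  1.626 -0.006  1.003 -1.56 ]
shift [ 0.0741 -0.0594 -0.2766] turn 0.0004  (q6 now -1.56)
```

View pics/s21.png

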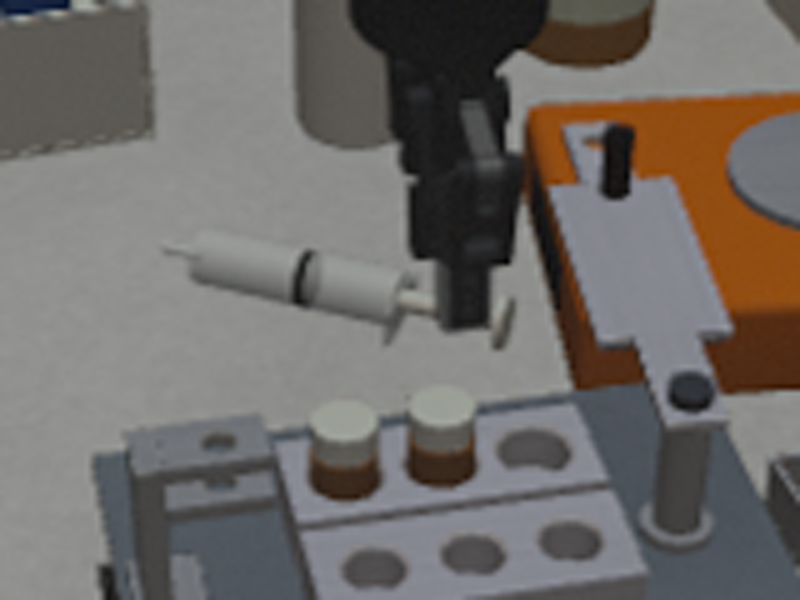

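View pics/t21.png

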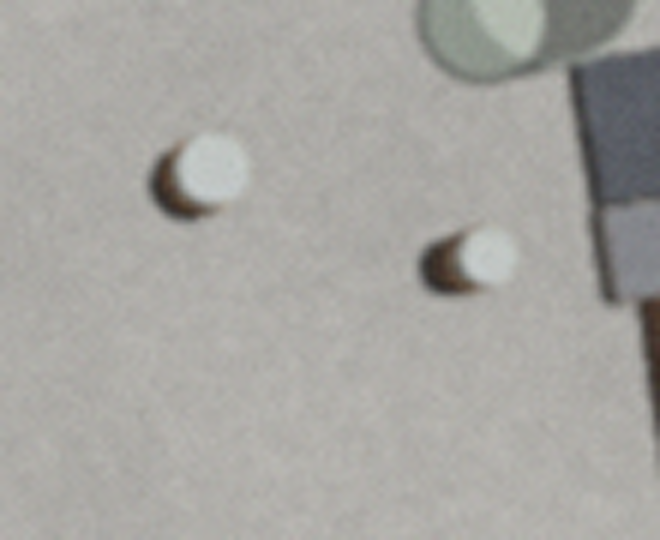

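step_arm(commands=[[0,-0.008,-0.04,0],[0,-0.016,-0.08,0],[0,-0.025,-0.12,0],[0,-0.034,-0.16,0],[0.01,-0.043,-0.2,0],[0.03,-0.052,-0.24,0],[0.06,-0.0594,-0.274,0],[0.0735,-0.0594,-0.274,0]], jaw=0.06)

```text
t: 25.6
tcp_pos: [0.6, -0.2206, 0.1173]
tool_rot: [-0.481, 0.521, 0.471, 0.524]
force: [0.4, 0.9, 0.1]
finger_gap: 0.703
```

step_arm(commands=[[0,0,0.003,0],[0,0,0.003,0],[0,0,0.003,0]])

```text
t: 25.85
tcp_pos: [0.5996, -0.2165, 0.1165]
tool_rot: [-0.481, 0.521, 0.472, 0.524]
force: [0.5, 0.3, 0.5]
finger_gap: 0.697
```

```bash
python3 - <<'E'
from h import *
show();c=cam('wrist');snap('wrist','w22');print(proj(c,(.5998,-.2172,.055)))
go((.6,-.2172,.028),84.9)
E
```

```text
t 25.85 tcp [ 0.5996 -0.2165  0.1165] toolx [ 0.011 -0.006 -1.   ] toolz [ 0.093  0.996 -0.005] yawz 84.7 F [0.5 0.3 0.5] gap 0.697
 q [-0.521  0.679  1.505  0.     0.945 -1.999]
[319.56320847 254.85694   ]
shift [ 0.0895  0.0014 -0.0003] turn -0.0030  (q6 now -2.00)
```

View pics/w22.png

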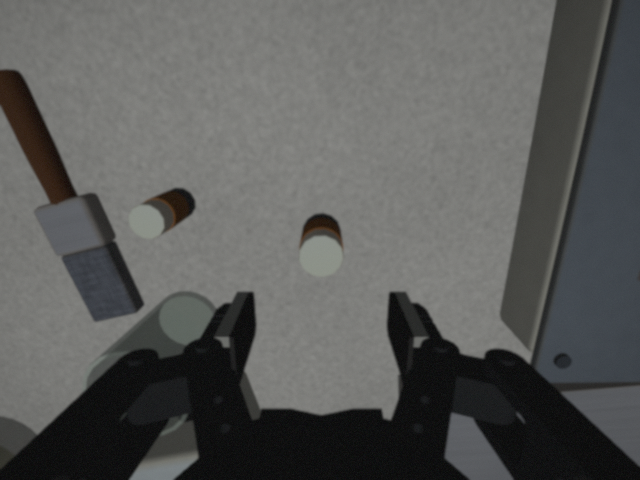

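```bash
python3 - <<'E'
from h import *
c=cam('wrist');print(atz(c,187,318,0.004)); T=cam('top'); print(atz(T,452,190,.0),atz(T,461,188,.09))
E
```

```text
[ 0.66919745 -0.33900087  0.004     ]
[ 0.67763084 -0.3444447   0.        ] [ 0.66524165 -0.3352859   0.09      ]
```

step_arm(commands=[[0.02,0.0012,0,0],[0.045,0.0012,0,0],[0.07,0.0012,0,0],[0.086,0.0012,0,0],[0.0885,0.0012,0,0],[0.0885,0.0012,0,0]])

```text
t: 26.4
tcp_pos: [0.6004, -0.2155, 0.0293]
tool_rot: [-0.482, 0.52, 0.472, 0.524]
force: [0.3, 0.1, 0.7]
finger_gap: 0.699
```

step_arm(commands=[[0,0,0,0],[0,0,0,0],[0,0,0,0],[0,0,0,0],[0,0,0,0],[0,0,0,0]], jaw=0.0)

```text
t: 26.9
tcp_pos: [0.6017, -0.2158, 0.0314]
tool_rot: [-0.483, 0.52, 0.471, 0.524]
force: [-0.3, 0.7, 6.4]
finger_gap: 0.335
```

```bash
python3 - <<'E'
from h import *
show();c=cam('wrist');snap('wrist','w23',(220,200,420,400),3)
go((.6081,.0589,.178),84.9)
E
```

```text
t 26.90 tcp [ 0.6017 -0.2158  0.0314] toolx [ 0.016 -0.008 -1.   ] toolz [ 0.091  0.996 -0.007] yawz 84.8 F [-0.3  0.7  6.4] gap 0.335
 q [-5.19e-01  8.02e-01  1.54e+00  1.00e-03  7.82e-01 -2.00e+00]
shift [-0.1488  0.016   0.2732] turn -0.0017  (q6 now -2.00)
```

View pics/w23.png

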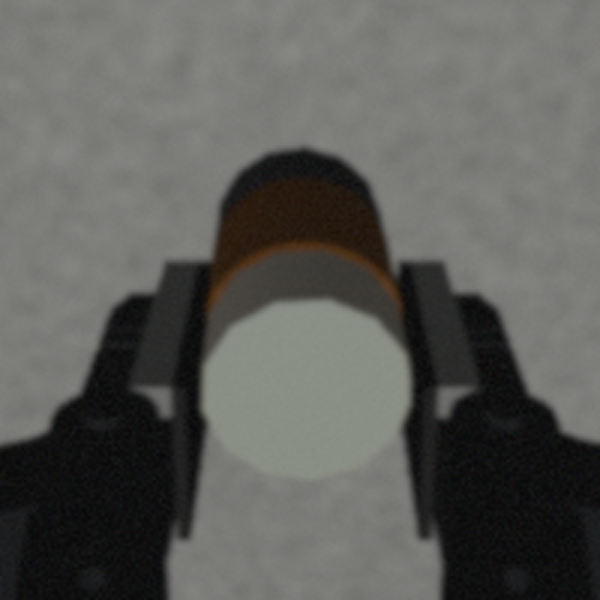

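step_arm(commands=[[-0.01,0,0,0],[-0.04,0,0,0],[-0.08,0,0,0],[-0.115,0.001,0.01,0],[-0.14,0.003,0.04,0],[-0.149,0.005,0.08,0],[-0.149,0.007,0.12,0],[-0.149,0.009,0.16,0]])

```text
t: 27.62
tcp_pos: [0.6052, -0.0536, 0.1816]
tool_rot: [-0.483, 0.52, 0.469, 0.525]
force: [0.3, -0.6, -0.3]
finger_gap: 0.33
```

```bash
python3 - <<'E'
from h import *
show();go((.608,.059,.178),84.9)
E
```

```text
t 27.62 tcp [ 0.6052 -0.0536  0.1816] toolx [ 0.02  -0.009 -1.   ] toolz [ 0.092  0.996 -0.007] yawz 84.7 F [ 0.3 -0.6 -0.3] gap 0.330
 q [-0.27   0.555  1.542 -0.004  1.022 -1.746]
shift [0.0026 0.0077 0.1124] turn -0.0032  (q6 now -1.75)
```

step_arm(commands=[[0.002,0.003,0.035,0],[0.002,0.006,0.07,0],[0.003,0.0077,0.1,-0.003],[0.003,0.0077,0.112,-0.003],[0.003,0.0077,0.112,-0.003],[0.003,0.0077,0.112,-0.003],[0.003,0.0077,0.112,-0.003]])

```text
t: 28.2
tcp_pos: [0.6082, 0.0571, 0.1778]
tool_rot: [-0.484, 0.519, 0.469, 0.525]
force: [0.4, 0.4, -0.2]
finger_gap: 0.333
```

```bash
python3 - <<'E'
from h import *
show();go((.608,.059,.144),84.9)
E
```

```text
t 28.20 tcp [0.6082 0.0571 0.1778] toolx [ 0.02 -0.01 -1.  ] toolz [ 0.09   0.996 -0.008] yawz 84.8 F [ 0.4  0.4 -0.2] gap 0.333
 q [-0.085  0.565  1.536 -0.01   1.02  -1.56 ]
shift [0.0338 0.001  0.0022] turn -0.0012  (q6 now -1.56)
```

step_arm(commands=[[0.01,0.0005,0.002,0],[0.02,0.0005,0.0022,0],[0.03,0.0005,0.0022,0],[0.0335,0.0005,0.0022,0],[0.0335,0.0005,0.0022,0]])

```text
t: 28.62
tcp_pos: [0.6073, 0.0584, 0.1421]
tool_rot: [-0.483, 0.521, 0.47, 0.524]
force: [0.6, -0.3, -0.7]
finger_gap: 0.327
```

```bash
python3 - <<'E'
from h import *
show();go((.6081,.0593,.113),84.9);c=cam('wrist');snap('wrist','w24',(230,190,410,350),4);snap('side','s24',(280,160,370,230),8)
E
```

```text
t 28.62 tcp [0.6073 0.0584 0.1421] toolx [ 0.016 -0.01  -1.   ] toolz [ 0.091  0.996 -0.008] yawz 84.8 F [ 0.6 -0.3 -0.7] gap 0.327
 q [-0.083  0.612  1.563 -0.011  0.95  -1.556]
shift [ 0.0291 -0.0003  0.0012] turn -0.0021  (q6 now -1.56)
```

View pics/w24.png

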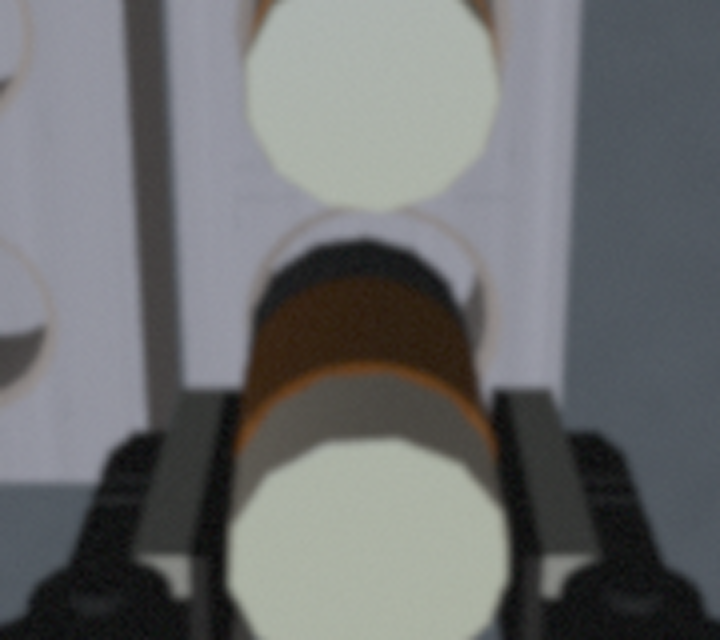

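View pics/s24.png

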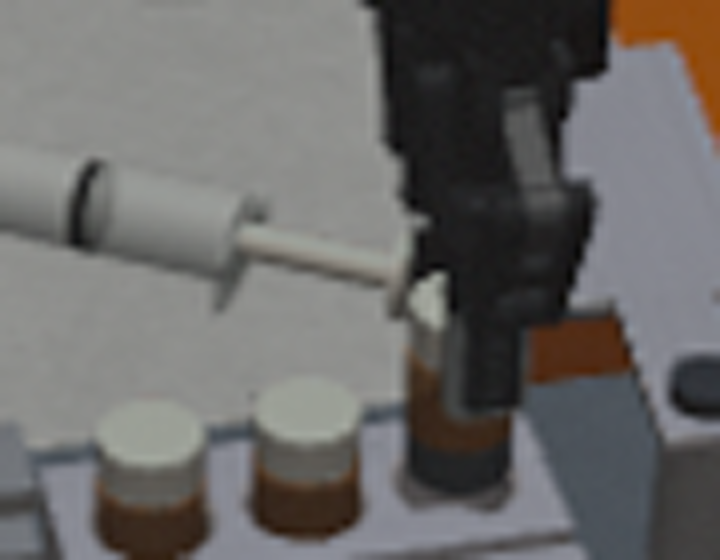

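step_arm(commands=[[0.002,0,0.0015,0],[0.008,0,0.0015,0],[0.014,0,0.0015,0],[0.02,0,0.0015,0],[0.025,0,0.0015,0],[0.029,0,0.0015,0],[0.031,0,0.0015,0],[0.031,0,0.0015,0]])

```text
t: 29.38
tcp_pos: [0.6092, 0.0599, 0.1134]
tool_rot: [-0.484, 0.52, 0.47, 0.525]
force: [-2.0, -0.3, 4.7]
finger_gap: 0.332
```

```bash
python3 - <<'E'
from h import *
show()
E
```

```text
t 29.38 tcp [0.6092 0.0599 0.1134] toolx [ 0.019 -0.01  -1.   ] toolz [ 0.091  0.996 -0.008] yawz 84.8 F [-2.  -0.3  4.7] gap 0.332
 q [-0.08   0.654  1.579 -0.011  0.889 -1.553]
```

Seated (0.1134 − 0.0314 = 0.082). Release, lift.

step_arm(commands=[[0.001,0,0,0],[0.001,0,0,0]])

```text
t: 29.55
tcp_pos: [0.6092, 0.0598, 0.1134]
tool_rot: [-0.484, 0.52, 0.47, 0.525]
force: [-1.9, -0.1, 6.1]
finger_gap: 0.33
```

step_arm(commands=[[0,0,0,0],[0,0,0,0],[0,0,0,0],[-0.02,0,0,0],[-0.05,0,0,0],[-0.08,0,0,0],[-0.08,0,0,0],[-0.08,0,0,0]], jaw=0.045)

```text
t: 30.22
tcp_pos: [0.6091, 0.0606, 0.1952]
tool_rot: [-0.485, 0.518, 0.468, 0.526]
force: [0.6, 0.4, -0.2]
finger_gap: 0.527
```

```bash
python3 - <<'E'
from h import *
show();snap('side','s25',(230,130,390,250),5);im=snap('top','t25',(370,190,480,280),6);go((.567,-.3238,.12),84.9)
E
```

```text
t 30.22 tcp [0.6091 0.0606 0.1952] toolx [ 0.024 -0.011 -1.   ] toolz [ 0.09   0.996 -0.009] yawz 84.8 F [ 0.6  0.4 -0.2] gap 0.527
 q [-0.079  0.543  1.52  -0.01   1.054 -1.554]
shift [ 0.0757  0.0065 -0.3859] turn -0.0014  (q6 now -1.55)
```

View pics/s25.png

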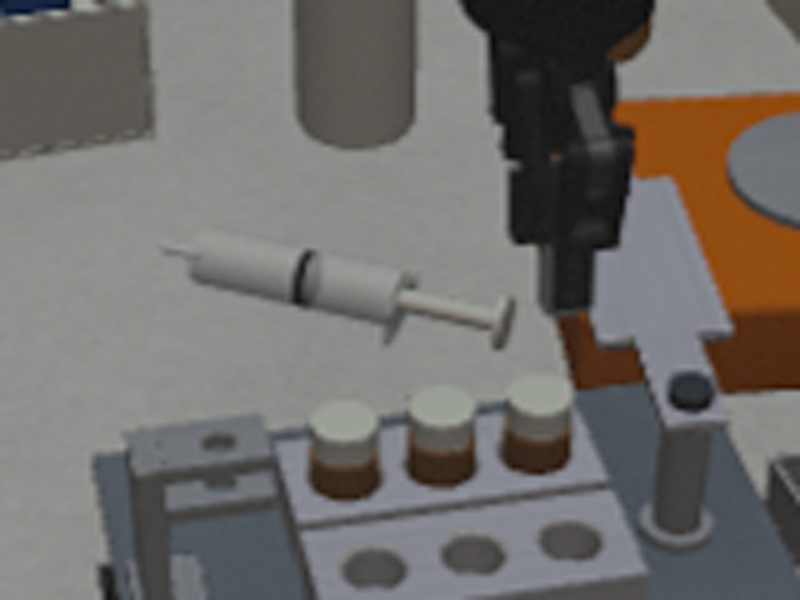

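View pics/t25.png

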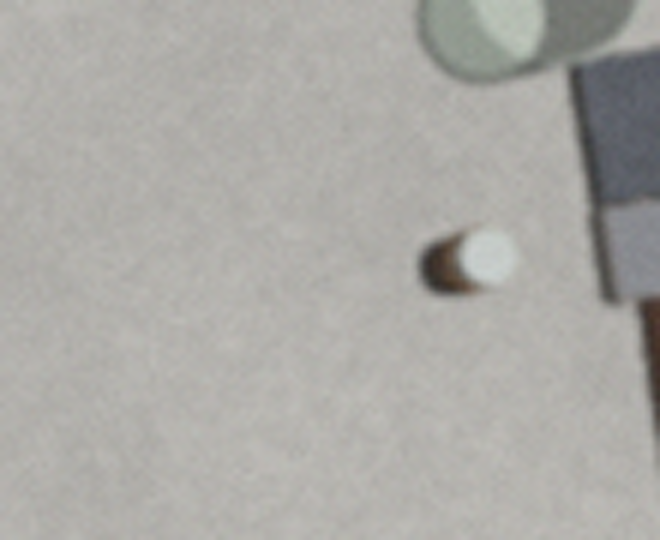

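step_arm(commands=[[0,0.001,-0.04,0],[0,0.001,-0.08,0],[0,0.002,-0.12,0],[0,0.003,-0.16,0],[0,0.003,-0.2,0],[0.005,0.004,-0.24,0],[0.015,0.005,-0.28,0],[0.025,0.005,-0.32,0]], jaw=0.05)

```text
t: 30.98
tcp_pos: [0.5722, -0.2592, 0.1683]
tool_rot: [-0.483, 0.52, 0.471, 0.524]
force: [0.6, 0.2, -0.5]
finger_gap: 0.585
```

```bash
python3 - <<'E'
from h import *
show();go((.567,-.3238,.12),84.9)
E
```

```text
t 30.98 tcp [ 0.5722 -0.2592  0.1683] toolx [ 0.015 -0.008 -1.   ] toolz [ 0.091  0.996 -0.007] yawz 84.8 F [ 0.6  0.2 -0.5] gap 0.585
 q [-6.040e-01  5.980e-01  1.497e+00  2.000e-03  1.028e+00 -2.085e+00]
shift [ 0.0487  0.     -0.0645] turn -0.0017  (q6 now -2.08)
```

step_arm(commands=[[0.015,0,-0.03,0],[0.03,0,-0.055,0],[0.045,0,-0.0635,0],[0.0487,0,-0.0635,0],[0.0487,0,-0.0635,0],[0.0487,0,-0.0635,0],[0.0487,0,-0.0635,0]])

```text
t: 31.57
tcp_pos: [0.5678, -0.3209, 0.1206]
tool_rot: [-0.483, 0.52, 0.472, 0.524]
force: [0.0, 0.1, 0.6]
finger_gap: 0.586
```

```bash
python3 - <<'E'
from h import *
show();c=cam('wrist');snap('wrist','w26');print(proj(c,(.567,-.3235,.055)))
go((.5675,-.3237,.028),84.9)
E
```

```text
t 31.57 tcp [ 0.5678 -0.3209  0.1206] toolx [ 0.016 -0.008 -1.   ] toolz [ 0.088  0.996 -0.007] yawz 84.9 F [0.  0.1 0.6] gap 0.586
 q [-0.687  0.688  1.466  0.004  0.97  -2.172]
[316.81248901 250.94598877]
shift [ 0.093   0.0018 -0.0019] turn 0.0007  (q6 now -2.17)
```

View pics/w26.png

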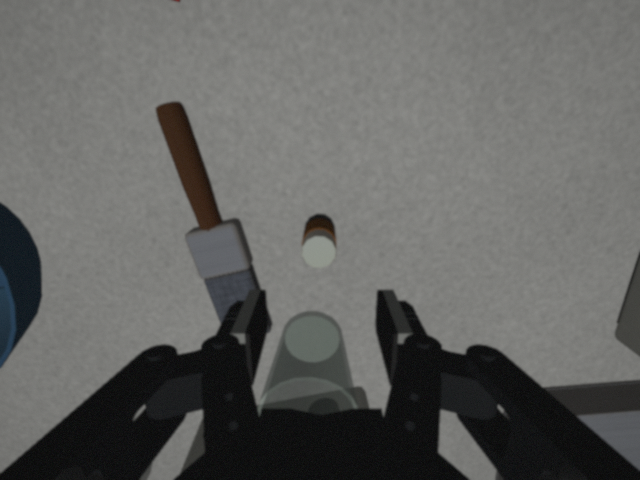

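```bash
python3 - <<'E'
from h import *
c=cam('wrist');print(atz(c,250,262,0.015),atz(c,240,222,.015),atz(c,268,315,.015))
E
```

```text
[ 0.58759178 -0.37923164  0.015     ] [ 0.55449139 -0.38166101  0.015     ] [ 0.63622745 -0.37178802  0.015     ]
```

step_arm(commands=[[0.02,0.0015,-0.002,0],[0.045,0.0015,-0.002,0],[0.07,0.0015,-0.002,0],[0.089,0.0015,-0.002,0],[0.092,0.0015,-0.002,0],[0.092,0.0015,-0.002,0]], jaw=0.045)

```text
t: 32.12
tcp_pos: [0.5677, -0.3224, 0.0286]
tool_rot: [-0.483, 0.519, 0.472, 0.523]
force: [0.3, 0.2, -0.4]
finger_gap: 0.524
```

step_arm(commands=[[0,0,0,0],[0,0,0,0],[0,0,0,0],[0,0,0,0],[0,0,0,0],[0,0,0,0]], jaw=0.0)

```text
t: 32.62
tcp_pos: [0.5689, -0.323, 0.0305]
tool_rot: [-0.484, 0.519, 0.471, 0.524]
force: [-0.3, 1.2, 6.8]
finger_gap: 0.26
```

```bash
python3 - <<'E'
from h import *
show();c=cam('wrist');snap('wrist','w27',(220,200,420,400),3)
go((.5604,.0028,.178),84.9)
E
```

```text
t 32.62 tcp [ 0.5689 -0.323   0.0305] toolx [ 0.018 -0.009 -1.   ] toolz [ 0.087  0.996 -0.008] yawz 85.0 F [-0.3  1.2  6.8] gap 0.260
 q [-0.689  0.817  1.5    0.006  0.805 -2.176]
shift [-0.1506  0.0342  0.3227] turn 0.0018  (q6 now -2.18)
```

View pics/w27.png

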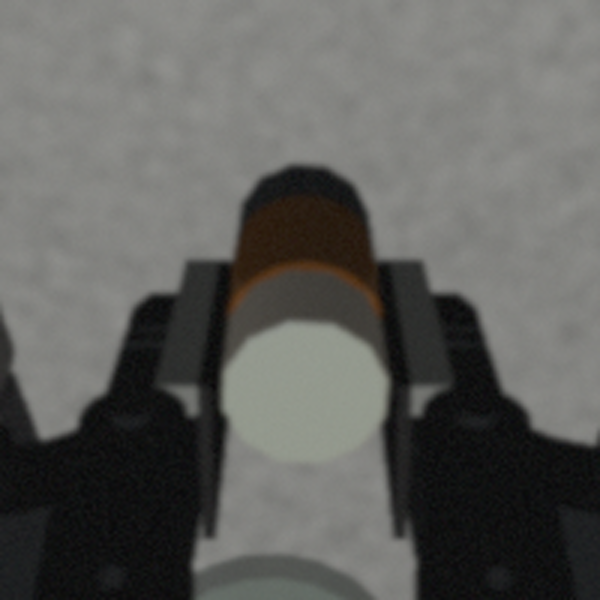

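step_arm(commands=[[-0.01,0,0,0],[-0.04,0,0,0],[-0.08,0,0,0],[-0.12,0,0.005,0],[-0.148,0.003,0.03,0],[-0.15,0.007,0.07,0],[-0.15,0.011,0.11,0],[-0.15,0.015,0.15,0]])

```text
t: 33.33
tcp_pos: [0.5642, -0.1701, 0.1809]
tool_rot: [-0.485, 0.519, 0.47, 0.524]
force: [-0.5, 0.3, -0.3]
finger_gap: 0.262
```

```bash
python3 - <<'E'
from h import *
show();go((.5604,.0030,.178),84.9)
E
```

```text
t 33.33 tcp [ 0.5642 -0.1701  0.1809] toolx [ 0.02  -0.011 -1.   ] toolz [ 0.089  0.996 -0.009] yawz 84.9 F [-0.5  0.3 -0.3] gap 0.262
 q [-0.482  0.533  1.591 -0.     0.994 -1.964]
shift [0.001  0.0192 0.1721] turn 0.0002  (q6 now -1.96)
```

step_arm(commands=[[0.001,0.004,0.035,0],[0.001,0.009,0.075,0],[0.001,0.014,0.115,0],[0.001,0.018,0.15,0],[0.001,0.019,0.172,0],[0.001,0.019,0.172,0],[0.001,0.019,0.172,0],[0.001,0.019,0.172,0]])

```text
t: 34.0
tcp_pos: [0.5609, 0.0022, 0.1784]
tool_rot: [-0.485, 0.519, 0.469, 0.524]
force: [0.7, 0.0, -0.3]
finger_gap: 0.259
```

```bash
python3 - <<'E'
from h import *
show();go((.5604,.0035,.143),84.9)
E
```

```text
t 34.00 tcp [0.5609 0.0022 0.1784] toolx [ 0.021 -0.011 -1.   ] toolz [ 0.089  0.996 -0.01 ] yawz 84.9 F [ 0.7  0.  -0.3] gap 0.259
 q [-0.191  0.503  1.664 -0.009  0.952 -1.668]
shift [0.0354 0.0013 0.0016] turn 0.0004  (q6 now -1.67)
```

step_arm(commands=[[0.01,0.0008,0.0014,0],[0.02,0.0008,0.0014,0],[0.03,0.0008,0.0014,0],[0.035,0.0008,0.0014,0],[0.035,0.0008,0.0014,0],[0.035,0.0008,0.0014,0]])

```text
t: 34.5
tcp_pos: [0.5605, 0.0029, 0.1425]
tool_rot: [-0.485, 0.52, 0.47, 0.524]
force: [-0.2, 0.3, -0.7]
finger_gap: 0.257
```

```bash
python3 - <<'E'
from h import *
show();go((.5604,.0033,.1125),84.9);c=cam('wrist');snap('wrist','w28',(230,190,410,350),4);snap('side','s28',(280,180,370,250),8)
E
```

```text
t 34.50 tcp [0.5605 0.0029 0.1425] toolx [ 0.019 -0.011 -1.   ] toolz [ 0.089  0.996 -0.009] yawz 84.9 F [-0.2  0.3 -0.7] gap 0.257
 q [-0.19   0.556  1.693 -0.01   0.872 -1.665]
shift [0.03   0.0008 0.0007] turn -0.0003  (q6 now -1.67)
```

View pics/w28.png

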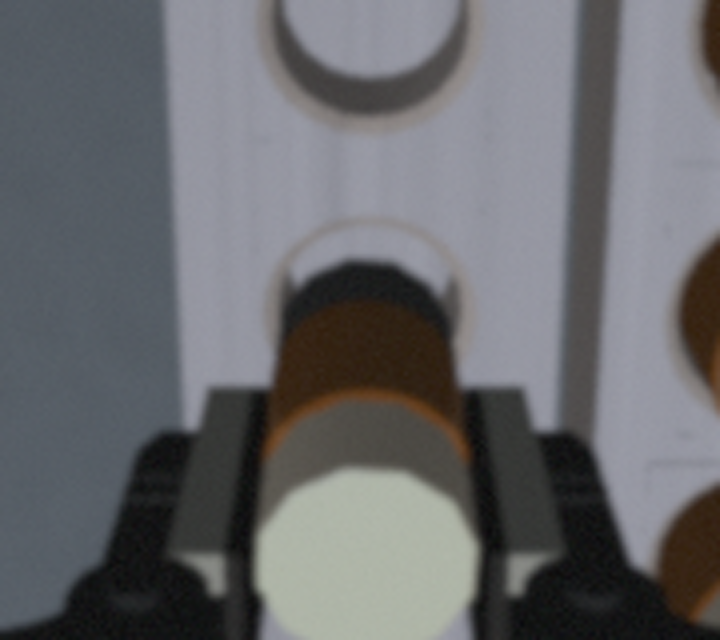

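View pics/s28.png

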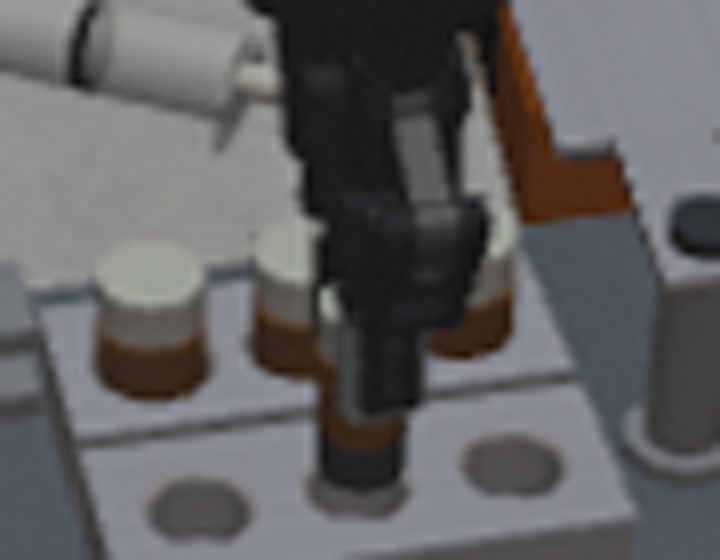

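step_arm(commands=[[0.002,0.0008,0.0007,0],[0.008,0.0008,0.0007,0],[0.014,0.0008,0.0007,0],[0.02,0.0008,0.0007,0],[0.025,0.0008,0.0007,0],[0.029,0.0008,0.0007,0],[0.031,0.0008,0.0007,0],[0.031,0.0008,0.0007,0]])

```text
t: 35.27
tcp_pos: [0.5608, 0.0035, 0.1126]
tool_rot: [-0.485, 0.519, 0.469, 0.524]
force: [-1.0, -0.0, 2.4]
finger_gap: 0.257
```

```bash
python3 - <<'E'
from h import *
show()
E
```

```text
t 35.27 tcp [0.5608 0.0035 0.1126] toolx [ 0.02  -0.011 -1.   ] toolz [ 0.089  0.996 -0.01 ] yawz 84.9 F [-1.  -0.   2.4] gap 0.257
 q [-0.189  0.602  1.714 -0.01   0.804 -1.664]
```

step_arm(commands=[[0.001,0,0,0],[0.001,0,0,0]])

```text
t: 35.43
tcp_pos: [0.5609, 0.0035, 0.1125]
tool_rot: [-0.485, 0.519, 0.469, 0.524]
force: [-2.4, 0.4, 7.0]
finger_gap: 0.259
```

step_arm(commands=[[0,0,0,0],[0,0,0,0],[0,0,0,0],[-0.02,0,0,0],[-0.05,0,0,0],[-0.09,0,0,0],[-0.12,0,0,0],[-0.12,0,0,0]], jaw=0.045)

```text
t: 36.1
tcp_pos: [0.5626, 0.0043, 0.2388]
tool_rot: [-0.489, 0.516, 0.466, 0.527]
force: [1.4, -0.2, 0.3]
finger_gap: 0.529
```

```bash
python3 - <<'E'
from h import *
show();snap('side','s29',(230,130,390,250),5);im=snap('top','t29');snap('side','s29f')
a=1.63;th=-.0889-a;print(.6624-.155*np.cos(th),.0225-.155*np.sin(th))
E
```

```text
t 36.10 tcp [0.5626 0.0043 0.2388] toolx [ 0.034 -0.014 -0.999] toolz [ 0.089  0.996 -0.011] yawz 84.9 F [ 1.4 -0.2  0.3] gap 0.529
 q [-0.187  0.421  1.607 -0.009  1.077 -1.665]
0.6852722389312417 0.1758031659368853
```

View pics/s29.png

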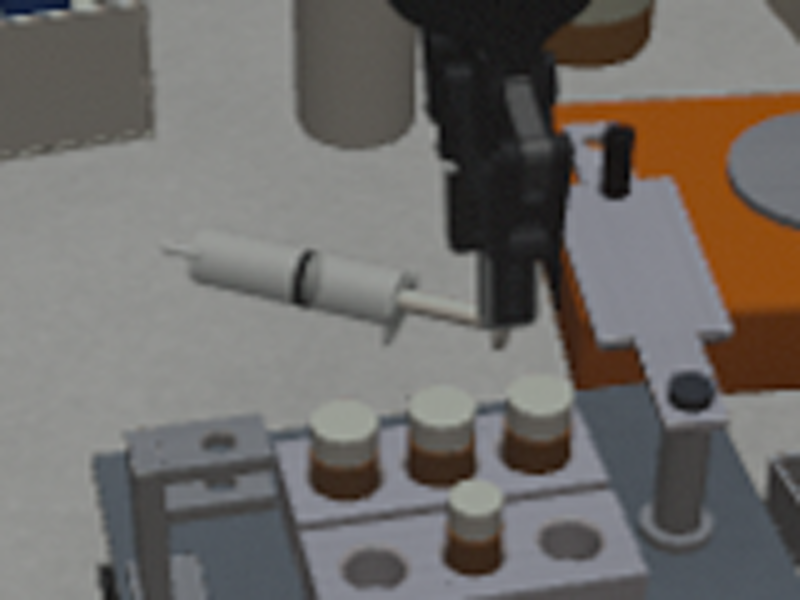

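View pics/t29.png

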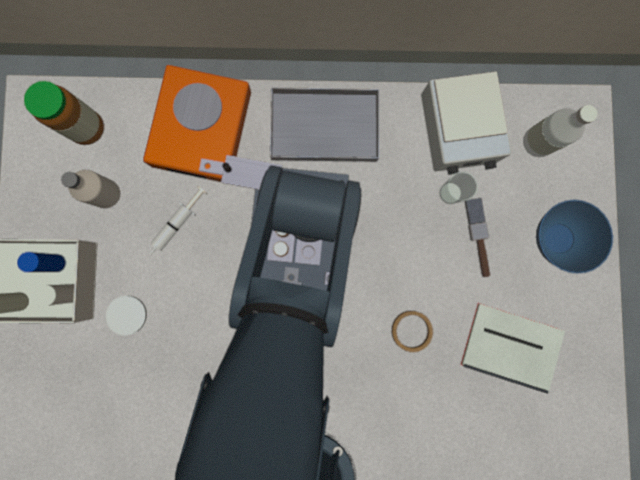

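View pics/s29f.png

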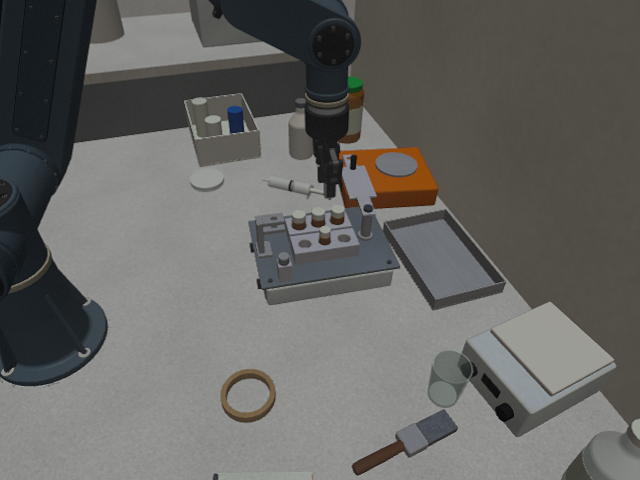

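```bash
python3 - <<'E'
from h import *
im=cv2.imread('pics/t29.png')[140:200,190:270];cv2.imwrite('pics/t29c.png',cv2.resize(im,None,fx=8,fy=8,interpolation=cv2.INTER_CUBIC))
E
```

```text
(no output)
```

View pics/t29c.png

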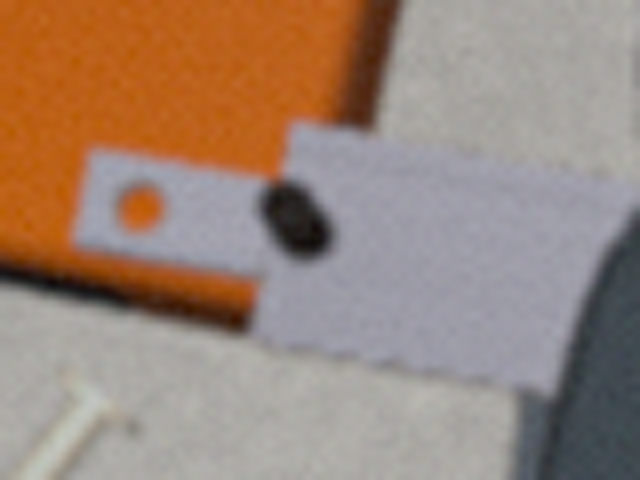

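```bash
python3 - <<'E'
from h import *
P=atz(cam('top'),225.75,165.75,.182);print(P); d=P[:2]-[.6624,.0225]; print(np.hypot(*d), 'a', np.arctan2(d[1],-d[0])-.0889)
a=np.arctan2(d[1],-d[0])-.0889
go((P[0],P[1],.235),84.9-np.degrees(a))
E
```

```text
[0.68706206 0.17640692 0.182     ]
0.15587031714082827 a 1.6407856956154718
shift [-0.0022 -0.1134  0.1822] turn -1.5007  (q6 now -1.67)
```

step_arm(commands=[[-0.002,-0.02,0.033,0.12],[-0.002,-0.04,0.066,0.24],[-0.002,-0.06,0.1,0.36],[-0.002,-0.08,0.132,0.48],[-0.002,-0.1,0.165,0.6],[-0.002,-0.1134,0.182,0.72],[-0.002,-0.1134,0.182,0.84],[-0.002,-0.1134,0.182,0.96]], jaw=0.036)

```text
t: 36.92
tcp_pos: [0.6865, 0.1778, 0.2309]
tool_rot: [-0.187, 0.679, 0.176, 0.687]
force: [-0.7, -0.1, 0.6]
finger_gap: 0.424
```

step_arm(commands=[[0,0,0,0.12],[0,0,0,0.24],[0,0,0,0.36],[0,0,0,0.48],[0,0,0,0.6],[0,0,0,0.68],[0,0,0,0.68],[0,0,0,0.68]])

```text
t: 37.58
tcp_pos: [0.6855, 0.1776, 0.2285]
tool_rot: [0.052, 0.701, -0.06, 0.709]
force: [0.1, -0.0, -0.1]
finger_gap: 0.421
```

```bash
python3 - <<'E'
from h import *
show();go((.6868,.1762,.16),-9.1);snap('wrist','w30');print(proj(cam('wrist'),(.6868,.1762,.182)))
E
```

```text
t 37.58 tcp [0.6855 0.1776 0.2285] toolx [ 0.011 -0.012 -1.   ] toolz [ 0.987 -0.159  0.013] yawz -9.1 F [ 0.1 -0.  -0.1] gap 0.421
 q [ 0.102  0.644  1.211 -0.014  1.277  0.265]
shift [ 0.0685 -0.0005  0.0006] turn -0.0008  (q6 now 0.27)
[321.84090543 266.8279793 ]
```

View pics/w30.png

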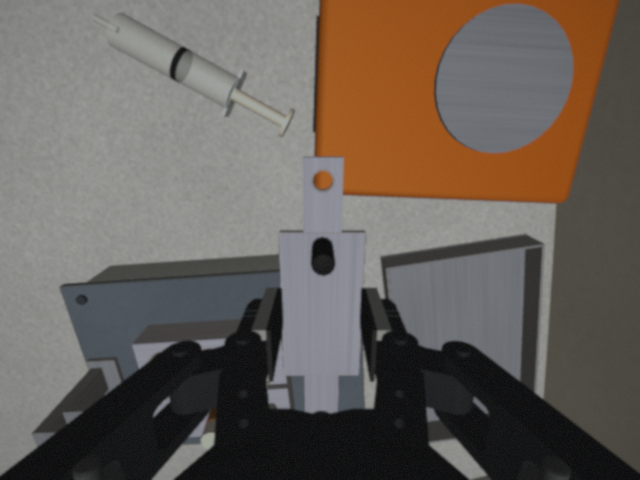

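step_arm(commands=[[0.02,0,0.0005,0],[0.045,0,0.0005,0],[0.062,0,0.0005,0],[0.068,0,0.0005,0],[0.068,0,0.0005,0],[0.068,0,0.0005,0]])

```text
t: 38.13
tcp_pos: [0.6873, 0.1768, 0.161]
tool_rot: [0.052, 0.7, -0.06, 0.709]
force: [-0.2, -0.4, 0.6]
finger_gap: 0.422
```

step_arm(commands=[[0,0,0,0],[0,0,0,0],[0,0,0,0]], jaw=0.022)

```text
t: 38.38
tcp_pos: [0.6881, 0.1769, 0.1626]
tool_rot: [0.052, 0.699, -0.06, 0.71]
force: [-0.6, -1.0, -0.2]
finger_gap: 0.258
```

```bash
python3 - <<'E'
from arc import *
show();snap('wrist','w31');arc(1.64,.84,8,.155,.1585)
E
```

```text
t 38.38 tcp [0.6881 0.1769 0.1626] toolx [ 0.014 -0.012 -1.   ] toolz [ 0.987 -0.158  0.016] yawz -9.1 F [-0.6 -1.  -0.2] gap 0.258
 q [ 0.1    0.712  1.267 -0.015  1.15   0.265]
[0.0036, -0.0022, -0.0164, -0.1008],[0.0034, -0.0045, -0.0317, -0.2008],[0.0032, -0.0084, -0.0467, -0.3008],[0.003, -0.0137, -0.0613, -0.4008],[0.0029, -0.0205, -0.0752, -0.5008],[0.0027, -0.0286, -0.0884, -0.6008],[0.0026, -0.0379, -0.1008, -0.7008],[0.0026, -0.0485, -0.1121, -0.8008],
```

View pics/w31.png

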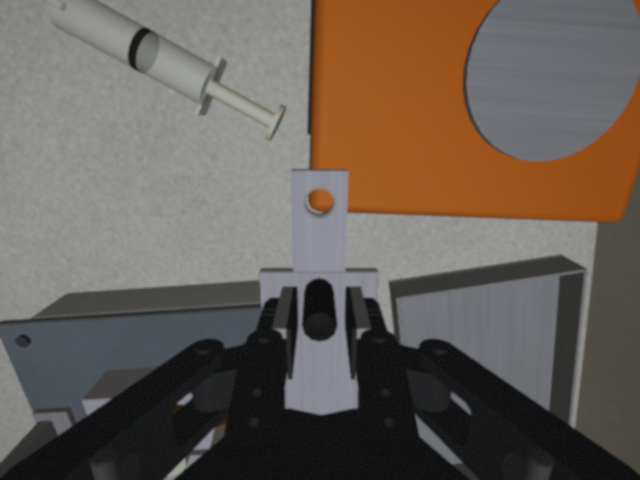

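step_arm(commands=[[0.0036,-0.0022,-0.0164,-0.1],[0.0034,-0.0045,-0.0317,-0.2],[0.0032,-0.0084,-0.0467,-0.3],[0.003,-0.0137,-0.0613,-0.4],[0.0029,-0.0205,-0.0752,-0.5],[0.0027,-0.0286,-0.0884,-0.6],[0.0026,-0.0379,-0.1,-0.7],[0.0026,-0.0485,-0.112,-0.8]])

```text
t: 39.1
tcp_pos: [0.5699, 0.147, 0.1594]
tool_rot: [-0.23, 0.666, 0.219, 0.675]
force: [1.2, -0.6, -0.0]
finger_gap: 0.256
```

```bash
python3 - <<'E'
from arc import *
show();arc(.84,.1,8,.155,.159)
E
```

```text
t 39.10 tcp [0.5699 0.147  0.1594] toolx [ 0.017 -0.011 -1.   ] toolz [0.798 0.603 0.007] yawz 37.1 F [ 1.2 -0.6 -0. ] gap 0.256
 q [ 0.069  0.565  1.605 -0.015  0.956 -0.569]
[0.0003, -0.0007, -0.0148, -0.0877],[0.0002, -0.0026, -0.029, -0.1802],[0.0002, -0.0058, -0.043, -0.2726],[0.0002, -0.0103, -0.0566, -0.3651],[0.0002, -0.0161, -0.0697, -0.4576],[0.0003, -0.023, -0.0823, -0.5501],[0.0004, -0.031, -0.0941, -0.6426],[0.0005, -0.0401, -0.1052, -0.7351],
```

step_arm(commands=[[0.0003,-0.0007,-0.0148,-0.088],[0.0002,-0.0026,-0.029,-0.18],[0.0002,-0.0058,-0.043,-0.2726],[0.0002,-0.0103,-0.0566,-0.365],[0.0002,-0.0161,-0.0697,-0.4576],[0.0003,-0.023,-0.0823,-0.55],[0.0004,-0.031,-0.0941,-0.6426],[0.0005,-0.04,-0.1052,-0.735]])

```text
t: 39.77
tcp_pos: [0.5103, 0.0515, 0.1599]
tool_rot: [-0.459, 0.541, 0.445, 0.547]
force: [1.4, 0.7, 0.1]
finger_gap: 0.259
```

```bash
python3 - <<'E'
from arc import *
show();arc(.1,-.03,6,.155,.159);snap('wrist','w32')
E
```

```text
t 39.77 tcp [0.5103 0.0515 0.1599] toolx [ 0.019 -0.011 -1.   ] toolz [ 0.183  0.983 -0.007] yawz 79.4 F [1.4 0.7 0.1] gap 0.259
 q [-0.112  0.477  1.796 -0.012  0.849 -1.491]
[0.0009, 0.0002, -0.0032, -0.017],[0.0009, 0.0001, -0.0066, -0.0387],[0.001, -0.0001, -0.0099, -0.0604],[0.001, -0.0003, -0.0133, -0.082],[0.001, -0.0007, -0.0166, -0.1037],[0.0011, -0.001, -0.02, -0.1254],
```

View pics/w32.png

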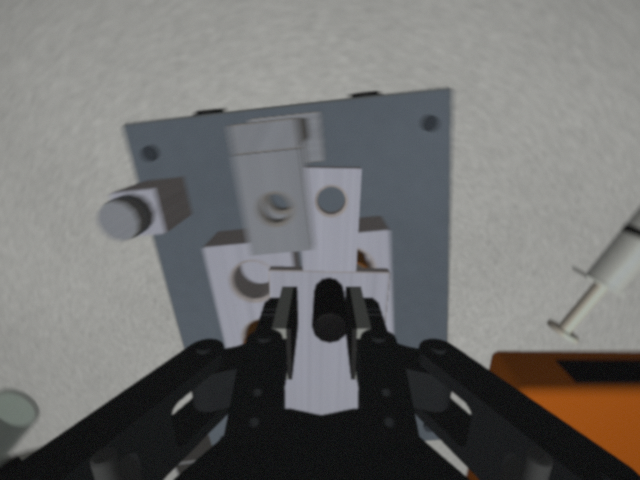

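step_arm(commands=[[0.001,0,-0.0032,-0.017],[0.001,0,-0.0066,-0.039],[0.001,0,-0.01,-0.06],[0.001,0,-0.0133,-0.082],[0.001,-0.0005,-0.0166,-0.1],[0.001,-0.001,-0.019,-0.1],[0.001,-0.001,-0.02,-0.1],[0.001,-0.001,-0.02,-0.1]])

```text
t: 40.48
tcp_pos: [0.5082, 0.0338, 0.1595]
tool_rot: [-0.484, 0.517, 0.471, 0.526]
force: [1.4, 16.1, 1.1]
finger_gap: 0.262
```

```bash
python3 - <<'E'
from arc import *
show();snap('wrist','w33');snap('side','s33',(230,130,390,250),5)
E
```

```text
t 40.48 tcp [0.5082 0.0338 0.1595] toolx [ 0.021 -0.004 -1.   ] toolz [ 0.088  0.996 -0.002] yawz 85.0 F [ 1.4 16.1  1.1] gap 0.262
 q [-1.530e-01  4.730e-01  1.807e+00 -1.000e-03  8.410e-01 -1.635e+00]
```

View pics/w33.png

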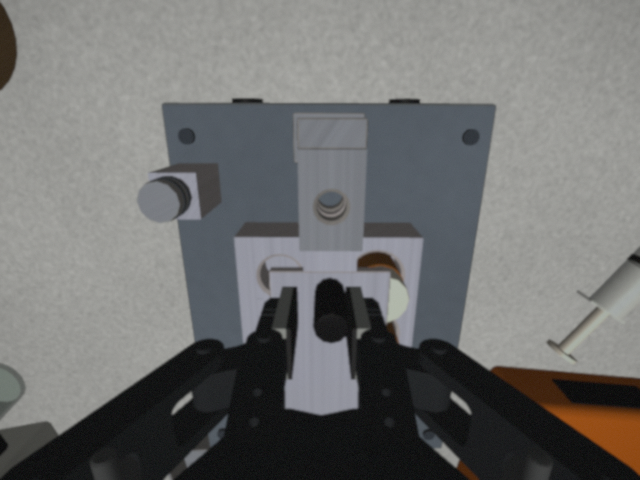

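View pics/s33.png

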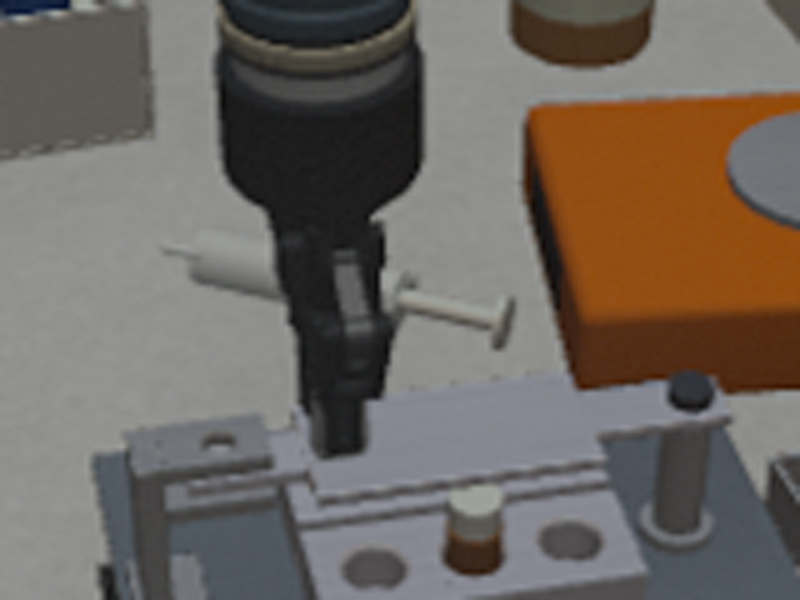

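step_arm(commands=[[0,0,0.002,0],[0,0,0.002,0],[0,0,0.002,0],[-0.02,0,0.002,0],[-0.05,0,0.002,0],[-0.08,0,0.002,0],[-0.08,0,0.002,0],[-0.08,0,0.002,0]], jaw=0.036)

```text
t: 41.25
tcp_pos: [0.5078, 0.0355, 0.2413]
tool_rot: [-0.485, 0.516, 0.47, 0.527]
force: [-0.4, 0.0, 0.0]
finger_gap: 0.418
```

```bash
python3 - <<'E'
from arc import *
show();go((.4595,-.044,.22),84.9);snap('wrist','w34',(200,110,440,290),3.3)
E
```

```text
t 41.25 tcp [0.5078 0.0355 0.2413] toolx [ 0.025 -0.006 -1.   ] toolz [ 0.088  0.996 -0.004] yawz 85.0 F [-0.4  0.   0. ] gap 0.418
 q [-0.149  0.349  1.725 -0.003  1.042 -1.63 ]
shift [ 0.0205  0.0417 -0.0834] turn 0.0013  (q6 now -1.63)
```

View pics/w34.png

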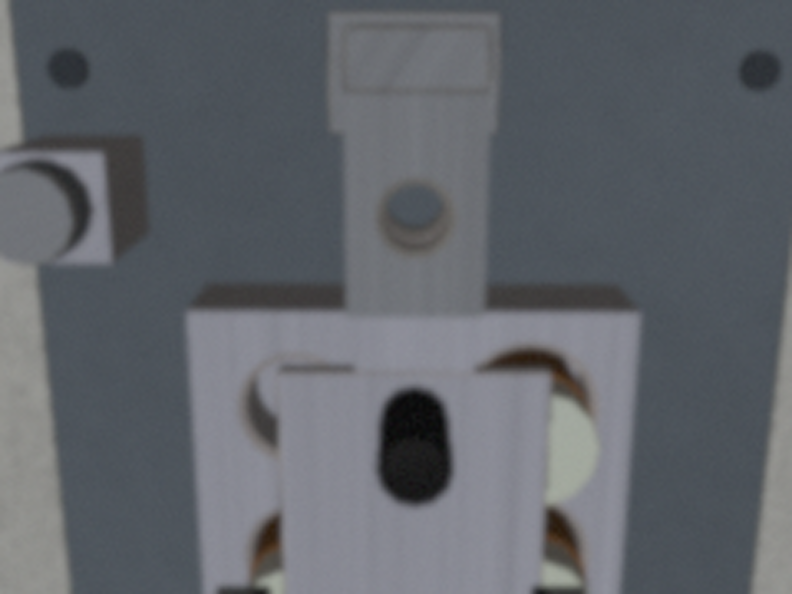

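step_arm(commands=[[0,0.015,-0.03,0],[0,0.03,-0.06,0],[0.01,0.0417,-0.0834,0],[0.0205,0.0417,-0.0834,0],[0.0205,0.0417,-0.0834,0],[0.0205,0.0417,-0.0834,0],[0.0205,0.0417,-0.0834,0]], jaw=0.045)

```text
t: 41.88
tcp_pos: [0.4582, -0.0436, 0.2182]
tool_rot: [-0.484, 0.517, 0.471, 0.525]
force: [0.8, 0.7, -0.1]
finger_gap: 0.527
```

```bash
python3 - <<'E'
from arc import *
show();go((.4597,-.044,.121),84.9);snap('wrist','w35');c=cam('wrist');print(proj(c,(.4597,-.044,.134)))
E
```

```text
t 41.88 tcp [ 0.4582 -0.0436  0.2182] toolx [ 0.02  -0.005 -1.   ] toolz [ 0.087  0.996 -0.003] yawz 85.0 F [ 0.8  0.7 -0.1] gap 0.527
 q [-0.34   0.319  1.861  0.003  0.941 -1.825]
shift [ 0.0973  0.0005 -0.    ] turn 0.0016  (q6 now -1.82)
[319.99632489 242.81866307]
```

View pics/w35.png

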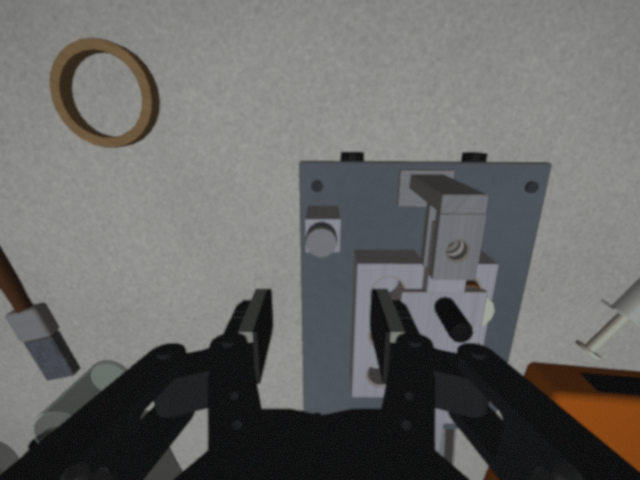

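step_arm(commands=[[0.03,0.0005,0,0],[0.06,0.0005,0,0],[0.08,0.0005,0,0],[0.093,0.0005,0,0],[0.0975,0.0005,0,0],[0.0975,0.0005,0,0],[0.0975,0.0005,0,0]])

```text
t: 42.52
tcp_pos: [0.4609, -0.0437, 0.1215]
tool_rot: [-0.485, 0.517, 0.471, 0.525]
force: [0.8, 0.3, -0.1]
finger_gap: 0.523
```

```bash
python3 - <<'E'
from arc import *
show();snap('wrist','w36',(200,180,440,380),3.3);go((.4590,-.044,.1205),84.9)
E
```

```text
t 42.52 tcp [ 0.4609 -0.0437  0.1215] toolx [ 0.022 -0.006 -1.   ] toolz [ 0.086  0.996 -0.004] yawz 85.1 F [ 0.8  0.3 -0.1] gap 0.523
 q [-0.338  0.494  1.951  0.003  0.673 -1.826]
shift [ 0.0014  0.0021 -0.0003] turn 0.0029  (q6 now -1.83)
```

View pics/w36.png

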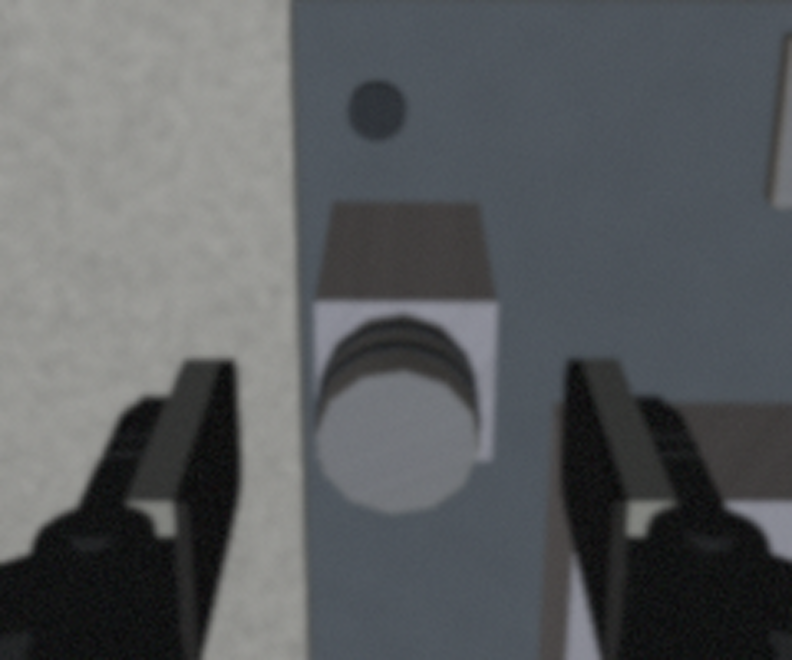

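step_arm(commands=[[0.0012,0.0017,-0.0005,0],[0.0012,0.0017,-0.0005,0],[0.0012,0.0017,-0.0005,0],[0.0012,0.0017,-0.0005,0]])

```text
t: 42.9
tcp_pos: [0.4595, -0.0443, 0.1212]
tool_rot: [-0.485, 0.516, 0.47, 0.526]
force: [-0.3, 0.6, -0.8]
finger_gap: 0.528
```

step_arm(commands=[[0,0,0,0],[0,0,0,0],[0,0,0,0],[0,0,0,0],[0,0,0,0],[0,0,0,0]], jaw=0.0, grip_force=50)

```text
t: 43.4
tcp_pos: [0.4597, -0.0444, 0.1217]
tool_rot: [-0.486, 0.516, 0.47, 0.526]
force: [-0.4, 0.2, 5.5]
finger_gap: 0.228
```

```bash
python3 - <<'E'
from arc import *
show()
E
```

```text
t 43.40 tcp [ 0.4597 -0.0444  0.1217] toolx [ 0.025 -0.006 -1.   ] toolz [ 0.086  0.996 -0.004] yawz 85.0 F [-0.4  0.2  5.5] gap 0.228
 q [-0.34   0.492  1.956  0.004  0.668 -1.828]
```

step_arm(commands=[[-0.01,0,0,0],[-0.03,0,0,0],[-0.055,0,0,0],[-0.08,0,0,0],[-0.1,0,0,0],[-0.103,0,0,0],[-0.103,0,0,0],[-0.103,0,0,0]])

```text
t: 44.07
tcp_pos: [0.4565, -0.0435, 0.2239]
tool_rot: [-0.485, 0.516, 0.471, 0.526]
force: [0.6, -0.2, -0.4]
finger_gap: 0.232
```

```bash
python3 - <<'E'
from arc import *
show();snap('wrist','w37',(230,190,410,350),4);go((.4634,.0406,.224),84.9)
E
```

```text
t 44.07 tcp [ 0.4565 -0.0435  0.2239] toolx [ 0.024 -0.006 -1.   ] toolz [ 0.086  0.996 -0.004] yawz 85.0 F [ 0.6 -0.2 -0.4] gap 0.232
 q [-0.341  0.307  1.86   0.003  0.95  -1.827]
shift [-0.0009  0.      0.0843] turn 0.0026  (q6 now -1.83)
```

View pics/w37.png

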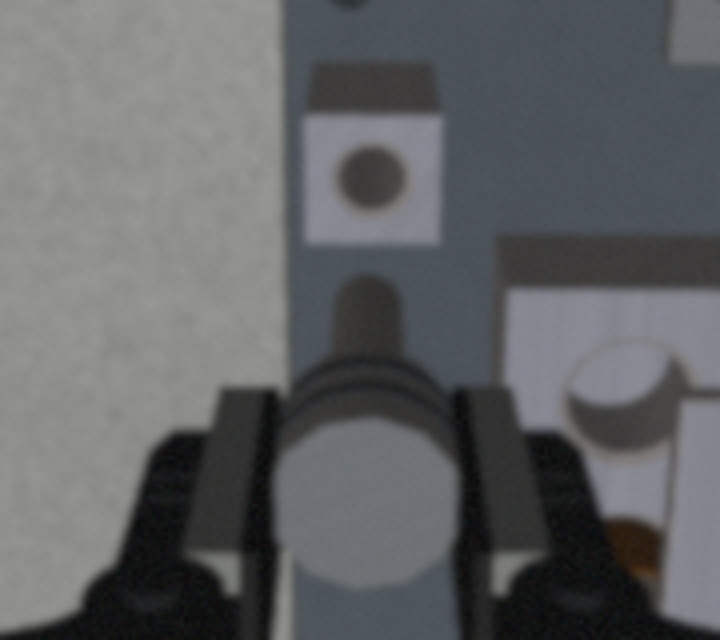

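step_arm(commands=[[0,0,0.03,0],[0,0,0.06,0],[0,0,0.08,0],[0,0,0.084,0],[0,0,0.084,0],[0,0,0.084,0],[0,0,0.084,0]])

```text
t: 44.7
tcp_pos: [0.4633, 0.0394, 0.2225]
tool_rot: [-0.484, 0.517, 0.471, 0.525]
force: [-0.0, -0.4, -0.5]
finger_gap: 0.228
```

```bash
python3 - <<'E'
from arc import *
show();go((.4632,.0406,.212),84.9);c=cam('wrist');snap('wrist','w38',(230,190,410,350),4);snap('side','s38',(230,150,350,250),6)
E
```

```text
t 44.70 tcp [0.4633 0.0394 0.2225] toolx [ 0.021 -0.006 -1.   ] toolz [ 0.087  0.996 -0.004] yawz 85.0 F [-0.  -0.4 -0.5] gap 0.228
 q [-0.154  0.319  1.845 -0.003  0.956 -1.636]
shift [0.0105 0.0004 0.0012] turn 0.0018  (q6 now -1.64)
```

View pics/w38.png

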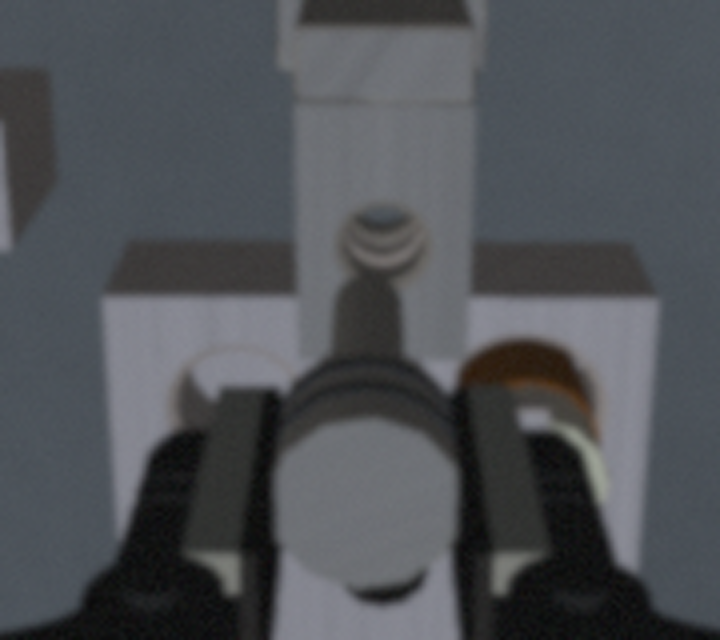

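View pics/s38.png

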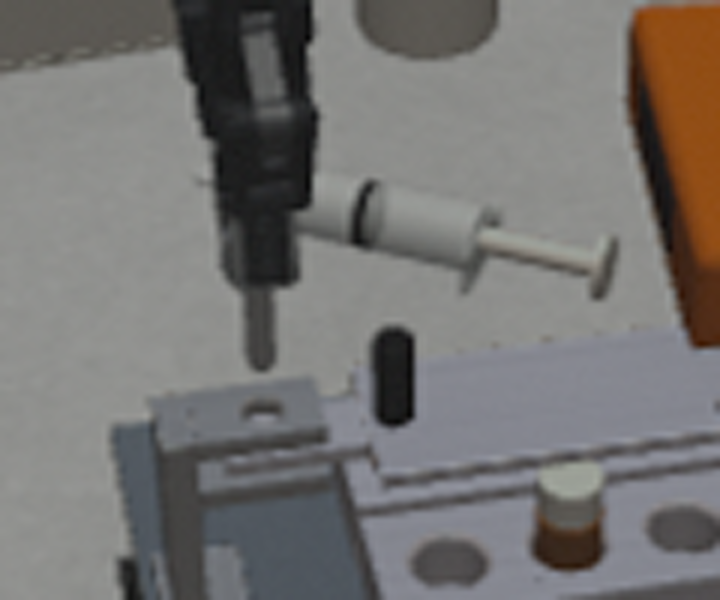

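step_arm(commands=[[0.004,0.0003,0.0016,0],[0.01,0.0003,0.0016,0],[0.015,0.0003,0.0016,0],[0.015,0.0003,0.0016,0],[0.015,0.0003,0.0016,0]])

```text
t: 45.22
tcp_pos: [0.4632, 0.0408, 0.2072]
tool_rot: [-0.484, 0.518, 0.471, 0.525]
force: [0.5, 1.2, -0.6]
finger_gap: 0.228
```

```bash
python3 - <<'E'
from arc import *
show();go((.4632,.0408,.165),84.9);c=cam('wrist');snap('wrist','w39',(270,220,390,310),6);snap('side','s39',(250,180,310,230),12)
E
```

```text
t 45.22 tcp [0.4632 0.0408 0.2072] toolx [ 0.02  -0.006 -1.   ] toolz [ 0.088  0.996 -0.004] yawz 84.9 F [ 0.5  1.2 -0.6] gap 0.228
 q [-0.152  0.343  1.863 -0.003  0.915 -1.632]
shift [0.0422 0.0009 0.0002] turn 0.0009  (q6 now -1.63)
```

View pics/w39.png

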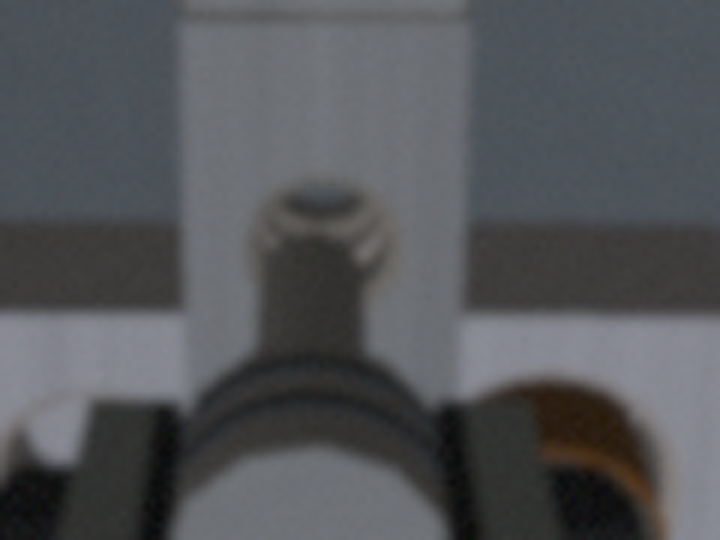

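View pics/s39.png

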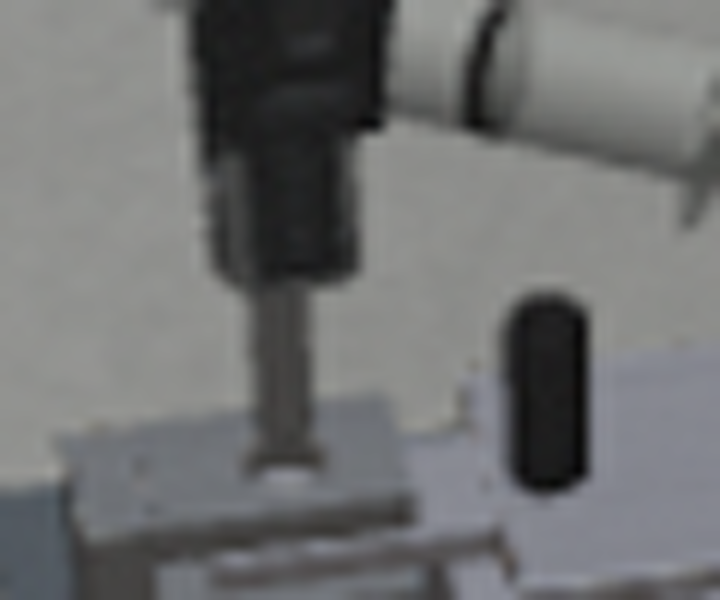

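step_arm(commands=[[0,0.0002,0.001,0],[0.004,0.0002,0.001,0],[0.009,0.0002,0.001,0],[0.013,0.0002,0.001,0],[0.013,0.0002,0.001,0]])

```text
t: 45.73
tcp_pos: [0.4631, 0.0419, 0.1937]
tool_rot: [-0.484, 0.518, 0.471, 0.525]
force: [0.5, -0.4, -0.4]
finger_gap: 0.233
```

```bash
python3 - <<'E'
from arc import *
show();go((.4632,.0412,.165),84.9)
E
```

```text
t 45.73 tcp [0.4631 0.0419 0.1937] toolx [ 0.02  -0.005 -1.   ] toolz [ 0.088  0.996 -0.004] yawz 85.0 F [ 0.5 -0.4 -0.4] gap 0.233
 q [-0.149  0.365  1.877 -0.003  0.879 -1.63 ]
shift [ 0.0287  0.0004 -0.0006] turn 0.0012  (q6 now -1.63)
```

step_arm(commands=[[0.004,0.0003,-0.0004,0],[0.009,0.0003,-0.0004,0],[0.014,0.0003,-0.0004,0],[0.018,0.0003,-0.0004,0],[0.018,0.0003,-0.0004,0]])

```text
t: 46.15
tcp_pos: [0.4625, 0.0414, 0.1748]
tool_rot: [-0.483, 0.518, 0.472, 0.525]
force: [0.4, -0.3, -0.4]
finger_gap: 0.231
```

```bash
python3 - <<'E'
from arc import *
show();go((.4632,.0412,.165),84.9)
E
```

```text
t 46.15 tcp [0.4625 0.0414 0.1748] toolx [ 0.018 -0.005 -1.   ] toolz [ 0.088  0.996 -0.004] yawz 85.0 F [ 0.4 -0.3 -0.4] gap 0.231
 q [-0.15   0.398  1.897 -0.003  0.829 -1.631]
shift [ 0.0098 -0.0005 -0.0001] turn 0.0011  (q6 now -1.63)
```

Tip at z≈0.131: through lug, into the lower jaw, no force. Seat it.

step_arm(commands=[[0.004,0,0,0],[0.008,0,0,0],[0.011,0,0,0],[0.012,0,0,0],[0.012,0,0,0]])

```text
t: 46.57
tcp_pos: [0.4626, 0.0414, 0.1645]
tool_rot: [-0.483, 0.518, 0.472, 0.525]
force: [-5.5, 1.3, 17.0]
finger_gap: 0.229
```

```bash
python3 - <<'E'
from arc import *
show();snap('side','s40',(250,170,310,220),12)
E
```

```text
t 46.57 tcp [0.4626 0.0414 0.1645] toolx [ 0.018 -0.005 -1.   ] toolz [ 0.088  0.996 -0.004] yawz 85.0 F [-5.5  1.3 17. ] gap 0.229
 q [-0.15   0.416  1.907 -0.004  0.8   -1.631]
```

View pics/s40.png

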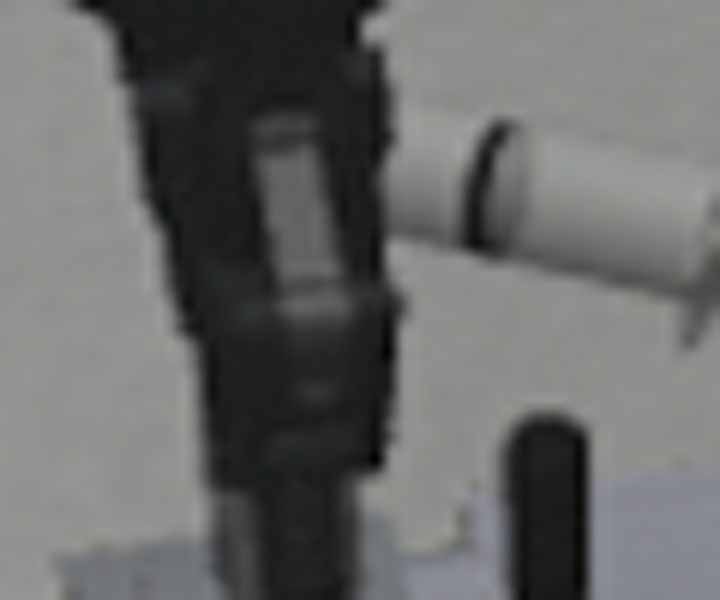

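step_arm(commands=[[0,0,0,0],[0,0,0,0],[0,0,0,0],[-0.02,0,0,0],[-0.05,0,0,0],[-0.09,0,0,0],[-0.12,0,0,0],[-0.12,0,0,0]], jaw=0.05)

```text
t: 47.28
tcp_pos: [0.4643, 0.0416, 0.29]
tool_rot: [-0.487, 0.515, 0.468, 0.528]
force: [0.3, -0.4, 0.1]
finger_gap: 0.582
```

step_arm(commands=[[-0.02,0,-0.04,0],[-0.02,0,-0.08,0],[-0.02,0,-0.12,0],[-0.02,0,-0.16,0],[-0.02,0,-0.2,0],[-0.02,0,-0.24,0],[-0.02,0,-0.24,0],[-0.02,0,-0.24,0]])

```text
t: 47.95
tcp_pos: [0.4422, -0.1992, 0.3098]
tool_rot: [-0.485, 0.516, 0.468, 0.529]
force: [0.1, 1.1, -0.4]
finger_gap: 0.586
```

```bash
python3 - <<'E'
from arc import *
show();snap('side','s41',(230,150,400,280),4.6);snap('top','t41',(235,155,365,305),4);snap('top','t41f')
T=cam('top');S=cam('side')
for P in ((.4632,.0403,.177),(.4632,.0403,.182)):print(proj(T,P),proj(S,P))
E
```

```text
t 47.95 tcp [ 0.4422 -0.1992  0.3098] toolx [ 0.029 -0.006 -1.   ] toolz [ 0.092  0.996 -0.003] yawz 84.7 F [ 0.1  1.1 -0.4] gap 0.586
 q [-0.663  0.229  1.688  0.014  1.197 -2.146]
[291.496191   277.02318774] [273.44599324 210.84595488]
[291.41326585 277.04509174] [273.34339227 208.87641389]
```

View pics/s41.png

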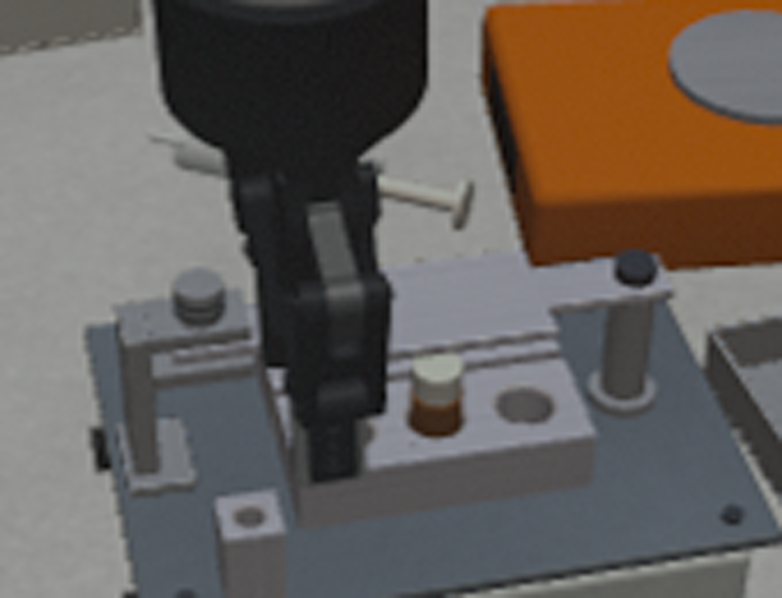

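View pics/t41.png

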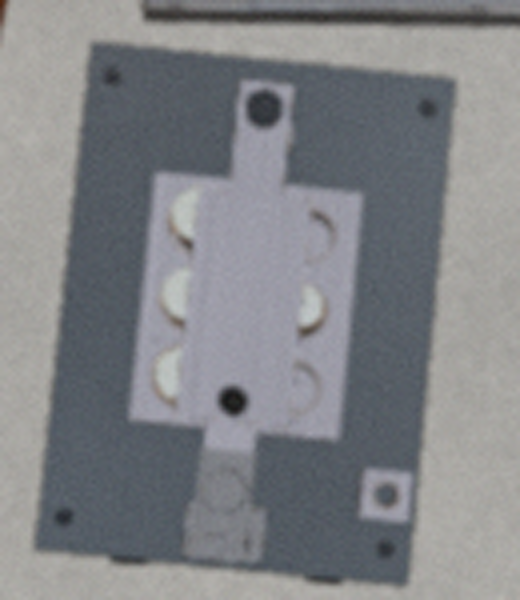

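View pics/t41f.png

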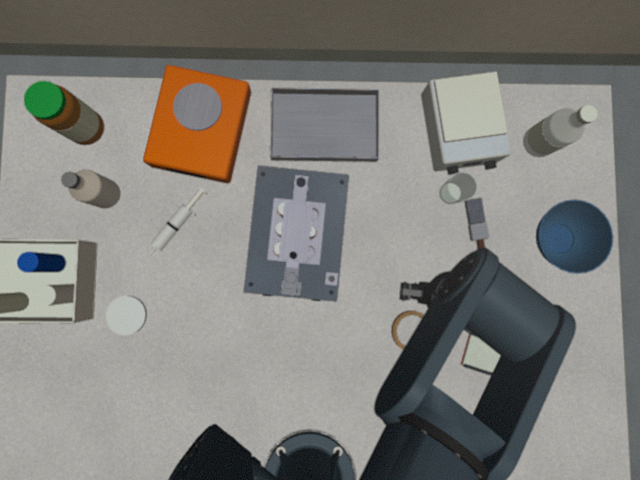

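```bash
python3 - <<'E'
from station import manip
print(manip.sign_off())
E
```

```text
the job is handed in; nothing more can be done
None
```

The shaker is ready to run, and the job was handed in at about 48 s of robot time.

**What I did:** I found four vials on the bench: three thick and one thin. I parked the pin in its boss and swung the bar open to about 1.64 rad. I stood the three thick vials in the wide bores and the thin one in the middle narrow bore. Then I swung the bar closed onto its stop and pushed the pin back down through fork and lug.

**Last checks:**
- **Vials:** gripper openings confirmed the sizes. At each placement the gripper height put the vial's underside within about 1 mm of the bore floor. The side picture taken before closing showed all four upright and fully down.
- **Bar and pin:** the final top picture shows the bar and handle where they were at the start. The pin head appears within a pixel of its expected seated position. Pressing it down gave 17 N, at the expected height.
- **Beaker:** it is where it started, and no vial was knocked aside at any time.

**Small disagreements:**
- The wrist camera read about 1 to 2 mm to one side of the fixed cameras. I allowed for this at each fit.
- The tool picked up a tilt of 1 to 2 degrees over the run. It caused no trouble.

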